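# Change over the carriers on the bench shaker and set it running

## Robot

A 6-joint arm with a two-finger parallel gripper is mounted at the origin on the work surface. World frame = base frame: x ahead of the robot, y to its left, z up, the work surface at z = 0. Lengths are in m, angles in rad, forces in N, time in s.
With the tool pointing down it reaches from about 0.275 to 0.825 m from the base axis. Payload 4.9 kg.
Tool frame: the origin (TCP) lies between the finger pads, 19 mm behind the fingertips; this is the grasp point; z points along the fingers, y is the line along which they close (so a half turn about z gives the same grasp; the last joint's range is limited). The gripper opens to 85 mm and grips with 20 to 120 N. Pads are 22 mm wide; open, the fingers measure 114 mm over their backs; the gripper's body (76 mm by 85 mm) begins 54 mm behind the grasp point. The pads swing forward as they close: fully open they stand 13 mm farther back than shut.
Start: joints at [-1.311, 0.326, -0.193, 1.052, 0, 1.437], TCP at [0.211, -0.508, 0.25] pointing down, gripper open.
Joint ranges: [-2.65, 2.65], [-0.97, 1.79], [-1.3, 1.35], [-1.93, 2.1], [-1.47, 1.37], [-3.14, 3.14]. Speed limits (rad/s): [2.57, 2.57, 3.14, 3.14, 3.14, 3.14].

## Interface

Orientations are given as a unit quaternion [w, x, y, z].
In Python, from plant import bot gives the robot as it stands.
- The arm moves only by the shell command python3 -m creep 'ROWS'. ROWS is JSON, a list of rows, each a list of 7 numbers: the turn, a rotation vector about the tool's x, y, z scaled (see below), then the shift along the tool's x, y, z scaled (see below), then the opening, from -1 (shut) to 1 (fully open). A call has 1 to 12 rows; each row is the pose to reach, as a shift and turn from the pose commanded when the call began, along the tool's axes at that moment, turning the shorter way round; what a row does not reach only later rows make up. The controller multiplies each number of a shift by 200 mm and each number of a turn by 180 degrees. A row lasts 1/10 s, in which the tool goes at most 50 mm and 8.59 degrees, less where a joint would pass 70% of its speed; a pose out of reach is approached as far as the arm can. A call with a number of a shift or a turn outside -1 to 1 is refused whole. A call with a gripper value outside its range is refused whole. The fingers move at their own pace and stop on an object; the grip force is fixed at half the most. Time passes only in rows, so rows that repeat a pose let the fingers close. It gives the time, the measured TCP pose, the force, the opening and the grip force at its end, in the units of the state.
- bot.observe(): the state, without advancing time (a new reading comes with each control period).
- bot.capture(name): name is "side" or "top" or "wrist"; returns the picture (420x560x3 uint8, blue, green, red); there is no depth.
- bot.camera_params(name): a dict with "vertical_fov" (degrees; the focal length in pixels is half the picture's height over the tangent of half this angle, whatever the lens; pixels are square), "cx", "cy" (the principal point, pixels), "k1" (the pictures are not rectified: a ray, as slopes to the right and down, at radius r is drawn at 1 + k1 r^2 times it, then the intrinsics apply), "origin" and "orientation" of the camera in the world. Camera axes: x right, y up, looking along -z (the intrinsics and any distortion apply to the point x, -y, -z); pixel columns grow to the right and rows downward; lengths in m; the calibration is good to about 2 mm. A picture is of the moment at which its call begins: read the wrist's pose just before it. camera_params takes no time and is no camera call; for the wrist camera it gives the pose at the moment of the call.
- bot.sign_off(): hands the job in; it is judged then, once.
The state is a dict: "clock": time; "q": joint angles; "joint_velocities": joint speeds; "joint_torque": joint torques, N m; "ee_pos": TCP position; "eef_rot": TCP orientation; "ft_force": force on the tool from outside, world axes, zero at the start; "torque": the same for the moment, N m; "width": finger opening in m; "gripper_force": force on a finger pad.
Only numpy, scipy, OpenCV 4.12 (cv2) and the standard library are available. Lean on these libraries where they do the work, as an engineer would, in place of code of your own. Each camera call takes 0.05 s, during which the arm holds its last target. There are 200 camera calls.

## Task

Ready the shaker for the next batch: first turn its dial back to off. Then slide the finished carrier out of the left lane and set it flat in a free compartment of the tray (one may have to be emptied first), and slide every new carrier from the tray into a lane of its own from the open near end, fully home against the stop bar so that the detent ball springs out and holds it. With all that done and the dial still off, turn the dial until its pointer points at the steel index stud; leave the bottles and the beaker undisturbed.

Things in the scene. Friction and masses are not known exactly. Their poses are not given: they have to be found in the camera images.
- carrier_a: sample carrier, 0.2 to 0.4 kg (2 or 3 of a, b, c present): white foot 100 long (own x) x 56 wide (y) x 8 mm thick, ends fully round (28 mm radius); on it a grey block 76 long x 32 wide, 8 to 56 mm above the underside, with white caps up to 64 mm. Grip the block across its 32 mm. Origin: centre of the underside, z up. Either end may lead. Starts upright in a tray compartment.
- carrier_b: sample carrier, 0.2 to 0.4 kg (2 or 3 of a, b, c present): white foot 100 long (own x) x 56 wide (y) x 8 mm thick, ends fully round (28 mm radius); on it a grey block 76 long x 32 wide, 8 to 56 mm above the underside, with white caps up to 64 mm. Grip the block across its 32 mm. Origin: centre of the underside, z up. Either end may lead. Starts upright in a tray compartment.
- carrier_c: sample carrier, 0.2 to 0.4 kg (2 or 3 of a, b, c present): white foot 100 long (own x) x 56 wide (y) x 8 mm thick, ends fully round (28 mm radius); on it a grey block 76 long x 32 wide, 8 to 56 mm above the underside, with white caps up to 64 mm. Grip the block across its 32 mm. Origin: centre of the underside, z up. Either end may lead. Starts upright in a tray compartment.
- spent: the finished carrier, the same as the others but seated home in the left lane at the start, always present. To take it out, grip its block the same way, pull it back along the lane past the detent (about 5 N) on to the apron, then lift.
- tray: grey open tray 265 (own x) x 205 (own y) mm, 24 mm high, floor 5 mm thick, two by two compartments each about 125 x 95 mm (centres at own x +-65, y +-50 mm). Origin: centre of the underside. Fixed.
- shaker: white bench shaker, fixed; own x runs along its three lanes, away from the robot. Flat grey deck 100 mm above its origin (underside), x -123 to 113, y -133 to 253 mm. Near part (x to -10) is a bare apron level with the lane floors; beyond it stand guides 60 mm apart, 11 mm high, and a 16 mm stop bar. Lane axes at own y 84, 0, -84 mm; dial at x 0, y 185.
- lane0 (a point): home point of the left lane, on its floor, axes as the shaker's: a carrier's origin is here, its x along the lane either way round, when its nose touches the stop bar. 115 mm short of it a carrier lies wholly on the apron. Over the last 80 mm before the stop, lips 11 to 16 mm above the floor, 44 mm apart, overhang the foot: set down on the apron, then slide along +x.
- detent0 (a joint): sprung steel ball (24 mm) in the right-hand guide of the left lane, 45 mm before the home point, standing 8 mm into the lane; 0 = fully out, to 0.009 m = pressed in by a passing foot. Sliding a carrier past takes about 5 N; the ball springs out again beside the round tail of a carrier that is home and holds it.
- lane1 (a point): home point of the middle lane, on its floor, axes as the shaker's: a carrier's origin is here, its x along the lane either way round, when its nose touches the stop bar. 115 mm short of it a carrier lies wholly on the apron. Over the last 80 mm before the stop, lips 11 to 16 mm above the floor, 44 mm apart, overhang the foot: set down on the apron, then slide along +x.
- detent1 (a joint): sprung steel ball (24 mm) in the right-hand guide of the middle lane, 45 mm before the home point, standing 8 mm into the lane; 0 = fully out, to 0.009 m = pressed in by a passing foot. Sliding a carrier past takes about 5 N; the ball springs out again beside the round tail of a carrier that is home and holds it.
- lane2 (a point): home point of the right lane, on its floor, axes as the shaker's: a carrier's origin is here, its x along the lane either way round, when its nose touches the stop bar. 115 mm short of it a carrier lies wholly on the apron. Over the last 80 mm before the stop, lips 11 to 16 mm above the floor, 44 mm apart, overhang the foot: set down on the apron, then slide along +x.
- detent2 (a joint): sprung steel ball (24 mm) in the right-hand guide of the right lane, 45 mm before the home point, standing 8 mm into the lane; 0 = fully out, to 0.009 m = pressed in by a passing foot. Sliding a carrier past takes about 5 N; the ball springs out again beside the round tail of a carrier that is home and holds it.
- dial (a joint): angle of the dial on the left of the deck: 0 = off (pointer at the white off tick, towards the shaker's +y, against the end of its travel), growing clockwise seen from above to 2.6 rad; stiff, stays where it is left (0.06 N m).
- dial_grip (a point): on the dial's axis (vertical), 132 mm above the shaker's underside: the height for the TCP. The grip bar is 64 mm long (along the pointer), 16 mm thick, 12 to 48 mm above the deck, on a round skirt of 64 mm diameter; a white line on half of its top and a white nub mark the pointer end. The point's own y is the pointer's direction, x across the bar.
- dial_pointer (a point): point on the dial's pointer line, 46 mm from the axis, moves with the dial.
- index_mark (a point): the index marker: a round raised steel stud of 11 mm on the black ring round the dial, 46 mm from its axis, at another angle in each run; the dial is set when its pointer points at it.
- vial: white capped bottle, 40 mm diameter, 75 mm high, standing in one of the tray's compartments; origin under its centre. A bystander.
- dropper: small labelled white bottle, 36 mm diameter, 70 mm high, behind the shaker; bystander.
- reagent: amber bottle, 56 mm diameter, 110 mm high, behind the shaker; bystander.
- beaker: clear beaker, 70 mm diameter, 80 mm high, right of the shaker; bystander.
Mind the look-alikes: they are no part of the job. What is shaped like the carrier_b but purple is not meant.

How it is judged:
On the way, in this order (a step that is already met when the one before it is completed fails the run):
1. the dial is turned back to off (value of joint dial below 0.09 rad), for 0.2 s.
2. the finished carrier lies in the tray and every new carrier present is home in a lane, held by its detent, with the dial still off (((x of carrier_a in the frame of lane0 between -0.005 and 0.005 m and y of carrier_a in the frame of lane0 between -0.005 and 0.005 m and z of carrier_a in the frame of lane0 between -0.004 and 0.004 m and angle between carrier_a's own z axis and vertical below 0.1 rad and value of joint detent0 below 0.0025 m) or (x of carrier_a in the frame of lane1 between -0.005 and 0.005 m and y of carrier_a in the frame of lane1 between -0.005 and 0.005 m and z of carrier_a in the frame of lane1 between -0.004 and 0.004 m and angle between carrier_a's own z axis and vertical below 0.1 rad and value of joint detent1 below 0.0025 m) or (x of carrier_a in the frame of lane2 between -0.005 and 0.005 m and y of carrier_a in the frame of lane2 between -0.005 and 0.005 m and z of carrier_a in the frame of lane2 between -0.004 and 0.004 m and angle between carrier_a's own z axis and vertical below 0.1 rad and value of joint detent2 below 0.0025 m)) and ((x of carrier_b in the frame of lane0 between -0.005 and 0.005 m and y of carrier_b in the frame of lane0 between -0.005 and 0.005 m and z of carrier_b in the frame of lane0 between -0.004 and 0.004 m and angle between carrier_b's own z axis and vertical below 0.1 rad and value of joint detent0 below 0.0025 m) or (x of carrier_b in the frame of lane1 between -0.005 and 0.005 m and y of carrier_b in the frame of lane1 between -0.005 and 0.005 m and z of carrier_b in the frame of lane1 between -0.004 and 0.004 m and angle between carrier_b's own z axis and vertical below 0.1 rad and value of joint detent1 below 0.0025 m) or (x of carrier_b in the frame of lane2 between -0.005 and 0.005 m and y of carrier_b in the frame of lane2 between -0.005 and 0.005 m and z of carrier_b in the frame of lane2 between -0.004 and 0.004 m and angle between carrier_b's own z axis and vertical below 0.1 rad and value of joint detent2 below 0.0025 m)) and ((x of carrier_c in the frame of lane0 between -0.005 and 0.005 m and y of carrier_c in the frame of lane0 between -0.005 and 0.005 m and z of carrier_c in the frame of lane0 between -0.004 and 0.004 m and angle between carrier_c's own z axis and vertical below 0.1 rad and value of joint detent0 below 0.0025 m) or (x of carrier_c in the frame of lane1 between -0.005 and 0.005 m and y of carrier_c in the frame of lane1 between -0.005 and 0.005 m and z of carrier_c in the frame of lane1 between -0.004 and 0.004 m and angle between carrier_c's own z axis and vertical below 0.1 rad and value of joint detent1 below 0.0025 m) or (x of carrier_c in the frame of lane2 between -0.005 and 0.005 m and y of carrier_c in the frame of lane2 between -0.005 and 0.005 m and z of carrier_c in the frame of lane2 between -0.004 and 0.004 m and angle between carrier_c's own z axis and vertical below 0.1 rad and value of joint detent2 below 0.0025 m)) and x of spent in the frame of tray between -0.12 and 0.12 m and y of spent in the frame of tray between -0.09 and 0.09 m and z of spent in the frame of tray between 0.002 and 0.009 m and angle between spent's own z axis and vertical below 0.1 rad and value of joint dial below 0.09 rad), for 0.2 s.
3. the dial's pointer is at the index stud, all carriers in place (((x of carrier_a in the frame of lane0 between -0.005 and 0.005 m and y of carrier_a in the frame of lane0 between -0.005 and 0.005 m and z of carrier_a in the frame of lane0 between -0.004 and 0.004 m and angle between carrier_a's own z axis and vertical below 0.1 rad and value of joint detent0 below 0.0025 m) or (x of carrier_a in the frame of lane1 between -0.005 and 0.005 m and y of carrier_a in the frame of lane1 between -0.005 and 0.005 m and z of carrier_a in the frame of lane1 between -0.004 and 0.004 m and angle between carrier_a's own z axis and vertical below 0.1 rad and value of joint detent1 below 0.0025 m) or (x of carrier_a in the frame of lane2 between -0.005 and 0.005 m and y of carrier_a in the frame of lane2 between -0.005 and 0.005 m and z of carrier_a in the frame of lane2 between -0.004 and 0.004 m and angle between carrier_a's own z axis and vertical below 0.1 rad and value of joint detent2 below 0.0025 m)) and ((x of carrier_b in the frame of lane0 between -0.005 and 0.005 m and y of carrier_b in the frame of lane0 between -0.005 and 0.005 m and z of carrier_b in the frame of lane0 between -0.004 and 0.004 m and angle between carrier_b's own z axis and vertical below 0.1 rad and value of joint detent0 below 0.0025 m) or (x of carrier_b in the frame of lane1 between -0.005 and 0.005 m and y of carrier_b in the frame of lane1 between -0.005 and 0.005 m and z of carrier_b in the frame of lane1 between -0.004 and 0.004 m and angle between carrier_b's own z axis and vertical below 0.1 rad and value of joint detent1 below 0.0025 m) or (x of carrier_b in the frame of lane2 between -0.005 and 0.005 m and y of carrier_b in the frame of lane2 between -0.005 and 0.005 m and z of carrier_b in the frame of lane2 between -0.004 and 0.004 m and angle between carrier_b's own z axis and vertical below 0.1 rad and value of joint detent2 below 0.0025 m)) and ((x of carrier_c in the frame of lane0 between -0.005 and 0.005 m and y of carrier_c in the frame of lane0 between -0.005 and 0.005 m and z of carrier_c in the frame of lane0 between -0.004 and 0.004 m and angle between carrier_c's own z axis and vertical below 0.1 rad and value of joint detent0 below 0.0025 m) or (x of carrier_c in the frame of lane1 between -0.005 and 0.005 m and y of carrier_c in the frame of lane1 between -0.005 and 0.005 m and z of carrier_c in the frame of lane1 between -0.004 and 0.004 m and angle between carrier_c's own z axis and vertical below 0.1 rad and value of joint detent1 below 0.0025 m) or (x of carrier_c in the frame of lane2 between -0.005 and 0.005 m and y of carrier_c in the frame of lane2 between -0.005 and 0.005 m and z of carrier_c in the frame of lane2 between -0.004 and 0.004 m and angle between carrier_c's own z axis and vertical below 0.1 rad and value of joint detent2 below 0.0025 m)) and x of spent in the frame of tray between -0.12 and 0.12 m and y of spent in the frame of tray between -0.09 and 0.09 m and z of spent in the frame of tray between 0.002 and 0.009 m and angle between spent's own z axis and vertical below 0.1 rad and horizontal distance between dial_pointer and index_mark below 0.005 m), for 0.2 s.
At the end, for the whole second after the job is handed in: The finished carrier lies flat on a tray compartment's floor. Every new carrier lies flat in its own lane, within 5 mm of the home point (4 mm in height), detent ball pressed in under 2.5 mm. All at rest. The pointer point is within 5 mm (about 6 degrees) of the index stud (all of step 3 and linear speed of each of carrier_a, carrier_b, carrier_c, spent below 0.02 m/s); the robot touches nothing.
It fails at once if a bottle or the beaker is shifted more than 40 mm or tipped over (distance of any of vial, dropper, reagent, beaker from where it was at the start of the episode above 0.04 m or angle between any of vial, dropper, reagent, beaker's own z axis and vertical above 0.6 rad).
Of carrier_a, carrier_b, carrier_c only 2 to 3 are there at a start; the rules pass over those that are not, and their reading is None.
At some moment in a run one of carrier_a, carrier_b, carrier_c, spent may be knocked a few centimetres aside while the robot is not near it.
It also fails if it takes over 210 s, if anything falls off the work surface, if the arm or the gripper's body presses on something with over 40 N, if the wrist force passes 120 N, or if a joint passes its speed limit or range.

## Working session

There is one attempt and no reset: what is moved stays moved. The work goes in short steps, Python scripts to look and compute and a shell command to move; the robot and the scene stay as the last step left them, time stands still between calls to the robot, and variables do not carry over. Pictures are saved under pics/ and viewed, at most 14 in all, crops included, and the job is handed in when it is done.

```bash
ls; mkdir -p pics
cat > h.py <<'E'
import numpy as np, cv2
from scipy.spatial.transform import Rotation as R
from plant import bot
def rot(q): return R.from_quat([q[1],q[2],q[3],q[0]])
def snap(name,f=None):
    p=bot.camera_params(name); im=np.array(bot.capture(name))
    if f: cv2.imwrite('pics/'+f+'.png',im)
    return im,p
def ray(p,u,v):
    f=210/np.tan(np.radians(p['vertical_fov'])/2)
    d=np.array([(u-p['cx'])/f,(v-p['cy'])/f]); s=d.copy()
    for _ in range(30): s=d/(1+p['k1']*(s@s))
    return np.array(p['origin']),rot(p['orientation']).apply([s[0],-s[1],-1])
def onz(p,u,v,z):
    o,d=ray(p,u,v); return o+d*(z-o[2])/d[2]
def proj(p,X):
    f=210/np.tan(np.radians(p['vertical_fov'])/2)
    c=rot(p['orientation']).inv().apply(np.array(X)-p['origin']); s=np.array([c[0],-c[1]])/-c[2]
    s=s*(1+p['k1']*(s@s)); return s*f+[p['cx'],p['cy']]
def tri(a,b):
    (o1,d1),(o2,d2)=a,b; A=np.stack([d1,-d2],1); t=np.linalg.lstsq(A,o2-o1,rcond=None)[0]
    P,Q=o1+t[0]*d1,o2+t[1]*d2; return (P+Q)/2,np.linalg.norm(P-Q)
E
python3 - <<'E'
from h import *
for n in ('top','side'):
    im,p=snap(n,n+'0'); print(n,p)
im,p=snap('wrist','w0');print(p)
print(bot.observe())
a=cv2.imread('pics/top0.png');cv2.imwrite('pics/top0b.png',cv2.resize(a,(800,600),interpolation=cv2.INTER_CUBIC))
a=cv2.imread('pics/side0.png');cv2.imwrite('pics/side0b.png',cv2.resize(a,(800,600),interpolation=cv2.INTER_CUBIC))
E
```

```text
pics
top {'vertical_fov': 55.81081899089077, 'cx': 282.539479779723, 'cy': 203.45408414525278, 'k1': -0.050880986767511814, 'origin': array([ 0.37571456, -0.09703594,  1.1599258 ]), 'orientation': array([-0.70027906, -0.05044165,  0.04925368,  0.71037944])}
side {'vertical_fov': 43.760561872166555, 'cx': 286.06433912903816, 'cy': 210.5060434752668, 'k1': 0.05445780927665971, 'origin': array([0.50497088, 0.93774949, 0.82212962]), 'orientation': array([ 0.00147245, -0.00959536,  0.46214904,  0.88674913])}
{'vertical_fov': 65.20562508736008, 'cx': 278.68007311922014, 'cy': 204.8485713791116, 'k1': -0.06930331444726773, 'origin': array([ 0.27254628, -0.48194837,  0.37386872]), 'orientation': array([ 0.82427138, -0.11036847,  0.07486166, -0.55026468])}
{'clock': 0.15, 'q': array([-1.31117667e+00,  3.26740032e-01, -1.93343675e-01,  1.05197939e+00,
       -7.78200137e-06,  1.43661348e+00]), 'joint_velocities': array([-0.0009845 , -0.00095515,  0.00282037, -0.00016246,  0.00090231,
        0.00171463]), 'joint_torque': array([ 3.37844804e-04, -4.43702424e+01,  2.62665617e+01,  1.04375274e-02,
       -1.79325675e-04, -1.24119126e-06]), 'ee_pos': array([ 0.21094953, -0.50750199,  0.24940398]), 'eef_rot': array([-6.31896105e-04,  9.80677301e-01,  1.95631364e-01, -4.35822282e-05]), 'ft_force': array([-0.37903105, -0.07124124,  0.70313364]), 'torque': array([ 0.01982438,  0.03542806, -0.00570618]), 'gripper_force': 0.0, 'width': 0.08541310239453051}
```

View pics/top0b.png

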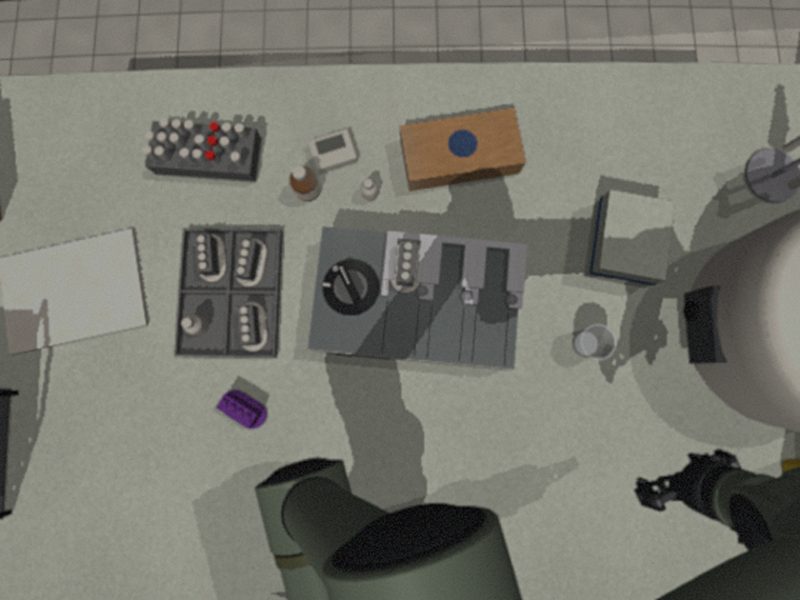

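View pics/side0b.png

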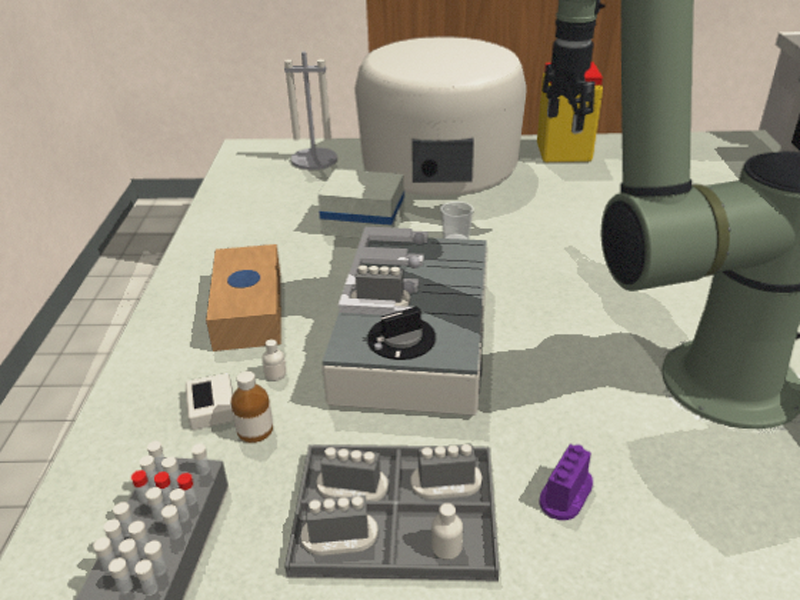

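The top view (800x600 scale) shows the tray at about (230,290). It holds three white-footed carriers at (210,255), (250,262) and (252,325), with the vial at (190,322). The shaker is centred near (418,298) with spent at (405,265) and the dial at (350,287). The purple look-alike at (243,407) is outside the tray and isn't part of the job.

```bash
cat >> h.py <<'E'
def plan(x,y,z,yaw,w=None):
    """numbers for a move to world TCP xyz, tool down, tool-y at world angle yaw (mod pi)"""
    s=bot.observe(); r=rot(s['eef_rot']); best=None
    for k in (0,np.pi):
        a=yaw+k; Y=np.array([np.cos(a),np.sin(a),0]);Z=np.array([0,0,-1.]);X=np.cross(Y,Z)
        T=R.from_matrix(np.stack([X,Y,Z],1)); rv=(r.inv()*T).as_rotvec()
        if best is None or np.linalg.norm(rv)<np.linalg.norm(best): best=rv
    sh=r.inv().apply(np.array([x,y,z])-s['ee_pos'])
    d=np.linalg.norm(sh)
    print('turn',np.round(best/np.pi,4),'shift',np.round(sh/.2,4),'rows>=',max(d/.05,np.degrees(np.linalg.norm(best))/8.59).round(1),'q6',s['q'][5].round(2))
E
python3 - <<'E'
from h import *
p=bot.camera_params('top')
def P(n,u,v,z): print(n,np.round(onz(p,u*.7,v*.7,z),3))
for c in [(322,228),(526,243),(515,367),(309,350)]: P('deck',*c,.1)
for c in [(183,227),(283,227),(277,356),(176,355)]: P('tray',*c,.024)
P('dial',351,287,.148);P('spent',405,263,.164)
for c in [(205,255),(245,260),(247,325)]: P('car',*c,.069)
P('vial',190,322,.05);P('beaker',592,340,0.04);P('purple',243,407,.03)
s=bot.observe();r=rot(s['eef_rot']);pw=bot.camera_params('wrist')
print(r.as_matrix().round(3)); print('cam in tool',r.inv().apply(pw['origin']-s['ee_pos']).round(3),(r.inv()*rot(pw['orientation'])).as_matrix().round(3))
plan(.45,.02,.35,np.pi/2); plan(.45,.3,.35,np.pi/2)
E
```

```text
deck [0.65  0.059 0.1  ]
deck [ 0.615 -0.332  0.1  ]
deck [ 0.38  -0.301  0.1  ]
deck [0.417 0.082 0.1  ]
tray [0.677 0.36  0.024]
tray [0.673 0.151 0.024]
tray [0.409 0.159 0.024]
tray [0.413 0.364 0.024]
dial [ 0.528 -0.001  0.148]
spent [ 0.567 -0.1    0.164]
car [0.608 0.295 0.069]
car [0.596 0.215 0.069]
car [0.468 0.208 0.069]
vial [0.477 0.328 0.05 ]
beaker [ 0.431 -0.468  0.04 ]
purple [0.309 0.224 0.03 ]
[[ 0.923  0.384 -0.   ]
 [ 0.384 -0.923  0.001]
 [ 0.    -0.001 -1.   ]]
cam in tool [ 0.067 -0.    -0.125] [[-0.001  0.964  0.265]
 [ 1.     0.     0.001]
 [ 0.     0.265 -0.964]]
turn [-0.0004  0.      0.1254] shift [ 2.1159 -1.9776 -0.5002] rows>= 11.8 q6 1.44
turn [-0.0004  0.      0.1254] shift [ 2.653  -3.2705 -0.4984] rows>= 17.0 q6 1.44
```

```bash
python3 -m creep '[[0,0,0.1254,0.95,-0.6,-0.5,1],[0,0,0.1254,0.95,-0.6,-0.5,1],[0,0,0.1254,0.95,-0.6,-0.5,1],[0,0,0.1254,0.95,-0.6,-0.5,1],[0,0,0.1254,0.95,-0.6,-0.5,1],[0,0,0.1254,0.95,-0.6,-0.5,1],[0,0,0.1254,0.95,-0.6,-0.5,1]]'
python3 -m creep '[[0,0,0,0.8,-1,0,1],[0,0,0,0.8,-1,0,1],[0,0,0,0.8,-1,0,1],[0,0,0,0.8,-1,0,1],[0,0,0,0.8,-1,0,1],[0,0,0,0.8,-1,0,1],[0,0,0,0.8,-1,0,1],[0,0,0,0.8,-1,0,1]]'
python3 - <<'E'
from h import *
im,p=snap('wrist','w1'); print(bot.observe()['ee_pos'],p)
import json;json.dump({k:np.array(v).tolist() for k,v in p.items()},open('w1.json','w'))
cv2.imwrite('pics/w1b.png',cv2.resize(im,(800,600),interpolation=cv2.INTER_CUBIC))
E
```

```text
clock: 0.85
ee_pos: [0.341, -0.3237, 0.3503]
eef_rot: [0.001, 1.0, 0.001, 0.0]
ft_force: [-1.3, -0.5, -0.5]
width: 0.0853
gripper_force: 0.0
clock: 1.65
ee_pos: [0.4997, -0.1257, 0.3491]
eef_rot: [0.0, 1.0, -0.001, -0.001]
ft_force: [0.2, -0.0, -0.2]
width: 0.0852
gripper_force: 0.0
[ 0.49959659 -0.12587848  0.34941292] {'vertical_fov': 65.20562508736008, 'cx': 278.68007311922014, 'cy': 204.8485713791116, 'k1': -0.06930331444726773, 'origin': array([ 0.56660729, -0.12572626,  0.4735821 ]), 'orientation': array([-0.69978006,  0.09490834, -0.09521493,  0.70159418])}
```

View pics/w1b.png

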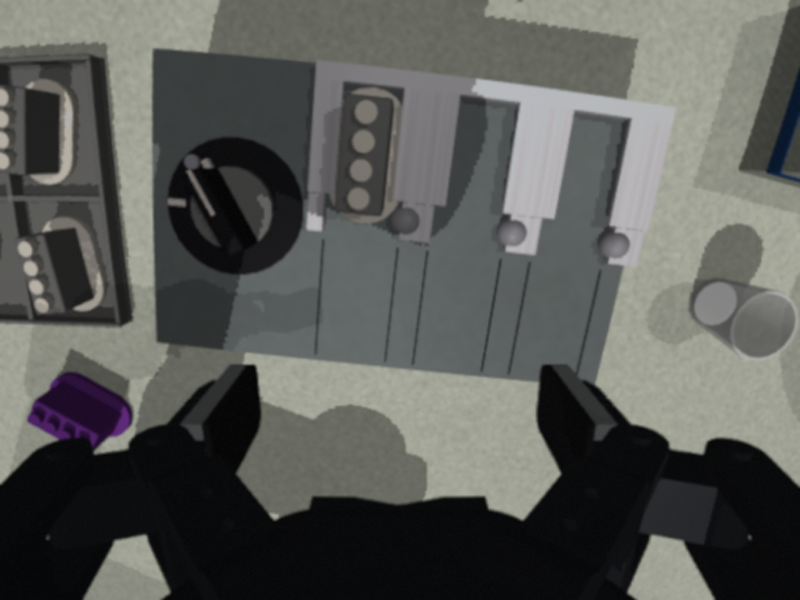

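The wrist picture at 800 scale shows the deck corners at (153,49), (676,106), (600,383) and (157,342). The stud is at (192,161), the pointer nub at (207,163) and the off tick at (177,202). The lane 0/1/2 detent balls are at (405,220), (512,233) and (614,244), and spent's cap row runs from (366,112) to (358,198). I'll take a second view above the tray.

```bash
python3 -m creep '[[0,0,0,0.05,-0.8,0,1],[0,0,0,0.05,-0.8,0,1],[0,0,0,0.05,-0.8,0,1],[0,0,0,0.05,-0.8,0,1],[0,0,0,0.05,-0.8,0,1]]'
python3 -m creep '[[0,0,0,0.05,-0.78,0,1],[0,0,0,0.05,-0.78,0,1],[0,0,0,0.05,-0.78,0,1],[0,0,0,0.05,-0.78,0,1],[0,0,0,0.05,-0.78,0,1],[0,0,0,0.05,-0.78,0,1]]'
python3 - <<'E'
from h import *
im,p=snap('wrist','w2'); print(bot.observe()['ee_pos'])
import json;json.dump({k:np.array(v).tolist() for k,v in p.items()},open('w2.json','w'))
cv2.imwrite('pics/w2b.png',cv2.resize(im,(800,600),interpolation=cv2.INTER_CUBIC))
a=cv2.imread('pics/w1.png')[20:220,90:490]
cv2.imwrite('pics/w1c.png',cv2.resize(a,(800,400),interpolation=cv2.INTER_CUBIC))
E
```

```text
clock: 2.2
ee_pos: [0.5102, 0.0356, 0.3501]
eef_rot: [0.0, 1.0, 0.0, 0.0]
ft_force: [0.4, -1.6, 0.8]
width: 0.0852
gripper_force: 0.0
clock: 2.8
ee_pos: [0.5255, 0.1208, 0.3499]
eef_rot: [-0.019, 0.999, 0.035, -0.001]
ft_force: [0.0, 0.1, 0.2]
width: 0.0853
gripper_force: 0.0
[0.52545023 0.12112933 0.34990053]
```

View pics/w2b.png

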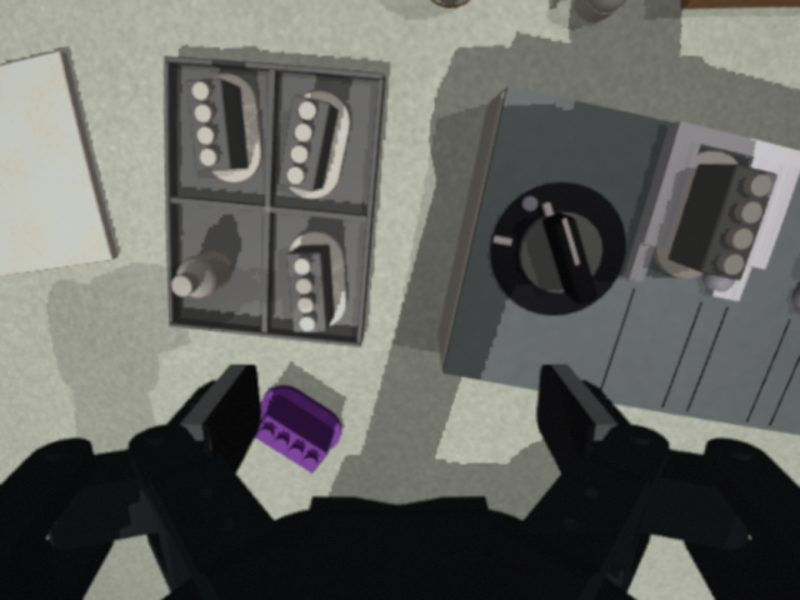

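View pics/w1c.png

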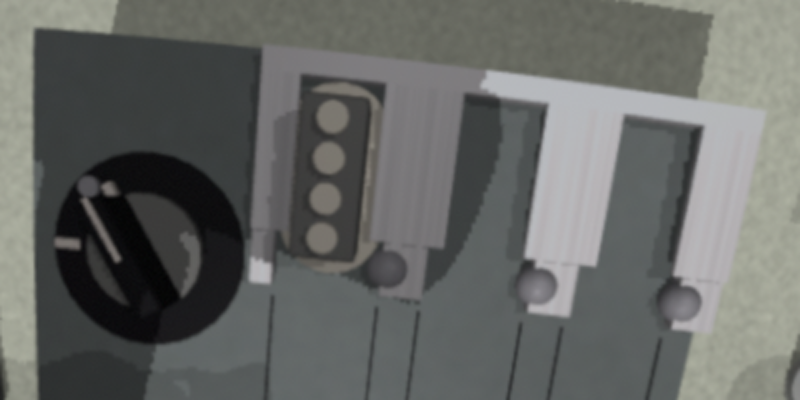

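View 2 at 800 scale shows carrier caps at (201,90)–(207,157), (307,109)–(295,176) and (302,266)–(307,324), and the vial cap at (182,285). The deck's left corners are at (506,90) and (444,373), the stud at (530,203), the nub at (547,208) and spent's caps at (761,185)–(732,264). The stud is the grey round one, counterclockwise of the white nub. The tick at (503,240) is white and bar-shaped.

Run:
```python
from h import *
import json
p1=json.load(open('w1.json'));p2=json.load(open('w2.json'))
s=.7
def T(n,a,b):
    P,e=tri(ray(p1,a[0]*s,a[1]*s),ray(p2,b[0]*s,b[1]*s)); print(n,P.round(4),'gap',round(e,4)); return P
T('deckFL',(153,49),(506,90));T('deckNL',(157,342),(444,373))
T('stud',(192,161),(530,203));T('nub',(207,163),(547,208));T('tick',(177,202),(503,240))
c1=T('cap1',(366,112),(761,185));c4=T('cap4',(358,198),(732,264))
T('guideL near',(322,230),(640,279))
# deck corners w1 at z=.1
M=np.array([[113,253],[113,-133],[-123,-133],[-123,253]])/1e3
W=np.array([onz(p1,u*s,v*s,.1)[:2] for u,v in [(153,49),(676,106),(600,383),(157,342)]]);print(W.round(4))
def rigid(M,W):
    A=M-M.mean(0);B=W-W.mean(0);t=np.arctan2((A[:,0]*B[:,1]-A[:,1]*B[:,0]).sum(),(A*B).sum())
    Rm=np.array([[np.cos(t),-np.sin(t)],[np.sin(t),np.cos(t)]]);o=W.mean(0)-Rm@M.mean(0)
    return t,o,Rm,(W-(M@Rm.T+o))
t,o,Rm,res=rigid(M,W);print('shaker yaw',t,'o',o,'res mm',(res*1e3).round(1))
print('dial',o+Rm@[0,.185])
for n,z,u,v in [('stud',.103,192,161),('tick',.101,177,202),('nub',.11,207,163),('ball0',.108,405,220),('ball1',.108,512,233),('ball2',.108,614,244)]:
    print(n,((onz(p1,u*s,v*s,z)[:2]-o)@Rm).round(4))
print('spent caps own',((c1[:2]-o)@Rm).round(4),((c4[:2]-o)@Rm).round(4))
W=np.array([onz(p2,u*s,v*s,.024)[:2] for u,v in [(166,58),(385,74),(361,345),(170,325)]])
M=np.array([[132.5,102.5],[132.5,-102.5],[-132.5,-102.5],[-132.5,102.5]])/1e3
t,o,Rm,res=rigid(M,W);print('tray',t,o,(res*1e3).round(1))
for n,a,b in [('FL',(201,90),(207,157)),('FR',(307,109),(295,176)),('NR',(302,266),(307,324))]:
    A=onz(p2,a[0]*s,a[1]*s,.069);B=onz(p2,b[0]*s,b[1]*s,.069);print(n,((A+B)/2).round(4),'yaw deg',np.degrees(np.arctan2(*(A-B)[1::-1])).round(1),'len',np.linalg.norm(A-B).round(4))
print('vial',onz(p2,182*s,285*s,.08))
print(bot.observe()['q'].round(3))
```

```text
deckFL [0.6524 0.0583 0.099 ] gap 0.0022
deckNL [0.42   0.0834 0.1015] gap 0.0001
stud [0.5701 0.0318 0.1082] gap 0.0004
nub [0.568  0.019  0.1113] gap 0.0012
tick [0.5394 0.0484 0.1055] gap 0.0002
cap1 [ 0.5983 -0.1058  0.1646] gap 0.0004
cap4 [ 0.5447 -0.0995  0.1634] gap 0.0004
guideL near [ 0.5168 -0.0659  0.1067] gap 0.0008
[[ 0.6533  0.0578]
 [ 0.6121 -0.34  ]
 [ 0.3797 -0.3044]
 [ 0.4194  0.0842]]
shaker yaw -0.11045390535294096 o [ 0.51444531 -0.18580879] res mm [[-1.4  4.6]
 [-0.  -9.6]
 [ 2.1  0. ]
 [-0.7  5. ]]
dial [ 0.53483776 -0.00193615]
stud [0.0314 0.2246]
tick [-0.0017  0.2376]
nub [0.0312 0.21  ]
ball0 [0.0035 0.0556]
ball1 [ 0.0027 -0.0291]
ball2 [ 0.0034 -0.1124]
spent caps own [0.0746 0.0888] [0.0206 0.0892]
tray -0.02927111466644584 [0.54095833 0.26110698] [[-2.5 -1.4]
 [-1.3  0.5]
 [ 2.7  1.2]
 [ 1.1 -0.3]]
FL [0.6143 0.3025 0.069 ] yaw deg 4.4 len 0.0545
FR [0.6031 0.2189 0.069 ] yaw deg -9.2 len 0.0557
NR [0.4703 0.2132 0.069 ] yaw deg 5.7 len 0.0547
vial [0.47440503 0.32258551 0.08      ]
[ 0.069  0.259 -0.031  1.282  0.038  3.14 ]
```

```bash
cat > fit.py <<'E'
from h import *
import json
p1=json.load(open('w1.json'));p2=json.load(open('w2.json'));s=.7
def rigid(M,W):
    A=M-M.mean(0);B=W-W.mean(0);t=np.arctan2((A[:,0]*B[:,1]-A[:,1]*B[:,0]).sum(),(A*B).sum())
    Rm=np.array([[np.cos(t),-np.sin(t)],[np.sin(t),np.cos(t)]]);o=W.mean(0)-Rm@M.mean(0)
    return t,o,Rm,(W-(M@Rm.T+o))
E
python3 - <<'E'
from fit import *
print('ring tri',tri(ray(p1,164.75,144),ray(p2,391,174)))
rc1=onz(p1,164.75,144,.101);rc2=onz(p2,391,174,.101);print(rc1,rc2)
c=lambda u,v:(90+u/2,20+v/2)
pts=[]
# deck corners FL,NL,NR (deck z), FR bar top, ring, lane mouth features
M=np.array([[113,253],[-123,253],[-123,-133],[0,185]])/1e3
W=np.array([onz(p1,153*s,49*s,.1)[:2],onz(p1,157*s,342*s,.1)[:2],onz(p1,600*s,383*s,.1)[:2],(rc1+rc2)[:2]/2])
t,o,Rm,res=rigid(M,W);print('yaw',t,'o',o,(res*1e3).round(1))
Wb=np.array([onz(p2,506*s,90*s,.1)[:2],onz(p2,444*s,373*s,.1)[:2]]);print('w2 corners own',((Wb-o)@Rm).round(4))
print('bar FR top .116 own',((onz(p1,*c(765,108),.116)[:2]-o)@Rm).round(4), 'FL bar',((onz(p1,*c(262,44),.116)[:2]-o)@Rm).round(4))
print('spent own',((np.array([.5715,-.1027])-o)@Rm).round(4))
# guide edges: lane1 left lip edge / right; tops .116
for n,a in [('L0 right-guide lip left top',(385,90)),('L0rg right top',(465,95)),('L1 rguide lip left top',(547,104)),('L1 rg left bot',(527,258)),('L1 rg right top',(624,116)),('L1 rg right bot',(598,265)),('L2 rg left top',(703,127)),('L2 rg left bot',(676,276)),('L0rg right bot',(443,246))]:
    print(n,((onz(p1,*c(*a),.116)[:2]-o)@Rm*1e3).round(1))
th=np.array([np.arctan2(*((onz(p,u*s,v*s,.103)[:2]-r[:2])@Rm)) for p,u,v,r in [(p1,192,161,rc1),(p2,530,203,rc2)]]);print('stud cw deg from +y',np.degrees(th))
th=np.array([np.arctan2(*((onz(p,u*s,v*s,.110)[:2]-r[:2])@Rm)) for p,u,v,r in [(p1,207,163,rc1),(p2,547,208,rc2)]]);print('nub',np.degrees(th))
for h in [(.048,.084),(.048,0),(.048,-.084),(0,.185)]: print(h,(o+Rm@h).round(4))
E
```

```text
ring tri (array([0.53564965, 0.0027272 , 0.10270076]), np.float64(0.00021721956916257918))
[0.53539885 0.00333193 0.101     ] [0.53549896 0.00217925 0.101     ]
yaw -0.1015045791122371 o [ 0.51587802 -0.18207539] [[-0.7 -0.4]
 [ 0.2  2.1]
 [-0.4 -2.5]
 [ 0.8  0.8]]
w2 corners own [[ 0.1102  0.2531]
 [-0.1229  0.2541]]
bar FR top .116 own [ 0.1089 -0.1377] FL bar [0.1107 0.1264]
spent own [0.0473 0.0846]
L0 right-guide lip left top [94.4 62.2]
L0rg right top [96.2 21.2]
L1 rguide lip left top [ 96.5 -21.6]
L1 rg left bot [ 17.  -23.1]
L1 rg right top [ 95.3 -62.7]
L1 rg right bot [ 17.3 -62.6]
L2 rg left top [  95.1 -105.9]
L2 rg left bot [  16.1 -107.3]
L0rg right bot [18.7 23.1]
stud cw deg from +y [42.96503985 44.46554064]
nub [58.31994658 56.73396448]
(0.048, 0.084) [ 0.5721 -0.1034]
(0.048, 0) [ 0.5636 -0.1869]
(0.048, -0.084) [ 0.5551 -0.2705]
(0, 0.185) [0.5346 0.002 ]
```

Shaker fit: yaw ≈ -0.10, with the lip edges matching the given sizes within about 1.5 mm. Home points in world are (0.572,-0.103), (0.564,-0.187) and (0.555,-0.2705). The dial is at (0.535,0.0025) with its pointer at about 57° and the stud at about 44°. Joint 6 is at its limit, so I'll unwind it and then go to the dial.

```bash
python3 -m creep '[[0,0,-0.6,0.05,0.59,0.5,1],[0,0,-0.6,0.05,0.59,0.5,1],[0,0,-0.6,0.05,0.59,0.5,1],[0,0,-0.6,0.05,0.59,0.5,1],[0,0,-0.6,0.05,0.59,0.5,1],[0,0,-0.6,0.05,0.59,0.5,1],[0,0,-0.6,0.05,0.59,0.5,1],[0,0,-0.6,0.05,0.59,0.5,1],[0,0,-0.6,0.05,0.59,0.5,1],[0,0,-0.6,0.05,0.59,0.5,1],[0,0,-0.6,0.05,0.59,0.5,1],[0,0,-0.6,0.05,0.59,0.5,1]]'
python3 - <<'E'
from h import *
plan(.535,.0025,.25,np.radians(116.7)); print(bot.observe()['q'].round(3))
E
```

```text
clock: 4.05
ee_pos: [0.5431, 0.0082, 0.2456]
eef_rot: [-0.013, 0.591, 0.806, 0.014]
ft_force: [-0.6, -0.1, -0.6]
width: 0.0852
gripper_force: 0.0
turn [-0.0064 -0.0115  0.449 ] shift [-0.014  -0.0468 -0.023 ] rows>= 9.4 q6 1.12
[-0.14   0.321 -0.213  1.047  0.037  1.124]
```

```bash
python3 -m creep '[[0,0,-0.551,-0.014,-0.047,-0.023,1],[0,0,-0.551,-0.014,-0.047,-0.023,1],[0,0,-0.551,-0.014,-0.047,-0.023,1],[0,0,-0.551,-0.014,-0.047,-0.023,1],[0,0,-0.551,-0.014,-0.047,-0.023,1],[0,0,-0.551,-0.014,-0.047,-0.023,1],[0,0,-0.551,-0.014,-0.047,-0.023,1],[0,0,-0.551,-0.014,-0.047,-0.023,1],[0,0,-0.551,-0.014,-0.047,-0.023,1],[0,0,-0.551,-0.014,-0.047,-0.023,1],[0,0,-0.551,-0.014,-0.047,-0.023,1],[0,0,-0.551,-0.014,-0.047,-0.023,1]]'
python3 - <<'E'
from h import *
plan(.535,.0025,.25,np.radians(116.7)); print(bot.observe()['q'].round(3))
E
```

```text
clock: 5.25
ee_pos: [0.535, 0.0026, 0.25]
eef_rot: [0.002, -0.23, 0.973, 0.019]
ft_force: [0.2, 0.6, 0.0]
width: 0.0856
gripper_force: 0.0
turn [ 0.0114  0.0042 -0.0005] shift [-0.     -0.0005 -0.    ] rows>= 0.3 q6 -0.62
[-0.153  0.303 -0.226  1.052  0.037 -0.618]
```

```bash
python3 -m creep '[[0.0114,0.0042,0,0,0,0.3,-0.1],[0.0114,0.0042,0,0,0,0.5,-0.1],[0.0114,0.0042,0,0,0,0.59,-0.1],[0.0114,0.0042,0,0,0,0.59,-0.1],[0.0114,0.0042,0,0,0,0.59,-0.1],[0.0114,0.0042,0,0,0,0.59,-1],[0.0114,0.0042,0,0,0,0.59,-1],[0.0114,0.0042,0,0,0,0.59,-1],[0.0114,0.0042,0,0,0,0.59,-1],[0.0114,0.0042,0,0,0,0.59,-1],[0.0114,0.0042,0,0,0,0.59,-1]]'
python3 - <<'E'
from h import *
s=bot.observe();print(s['ee_pos'],s['width'],s['torque'],s['gripper_force'],s['eef_rot'])
E
```

```text
clock: 6.35
ee_pos: [0.5362, 0.0043, 0.1326]
eef_rot: [0.001, -0.227, 0.974, -0.004]
ft_force: [2.6, -10.0, -2.4]
width: 0.0151
gripper_force: 60.9
[0.53616873 0.00434003 0.13258811] 0.015116165857258997 [-1.62111059 -0.44513279  0.08761732] 60.85660457611084 [ 5.37279470e-04 -2.27367412e-01  9.73802573e-01 -3.50989784e-03]
```

```bash
python3 -m creep '[[0,0,-0.04,0,0.015,0,-1],[0,0,-0.08,0,0.015,0,-1],[0,0,-0.12,0,0.015,0,-1],[0,0,-0.16,0,0.015,0,-1],[0,0,-0.2,0,0.015,0,-1],[0,0,-0.24,0,0.015,0,-1],[0,0,-0.28,0,0.015,0,-1],[0,0,-0.31,0,0.015,0,-1],[0,0,-0.325,0,0.015,0,-1],[0,0,-0.325,0,0.015,0,-1]]'
python3 - <<'E'
from h import *
s=bot.observe();print(s['ee_pos'],s['width'],s['torque'],s['gripper_force'],s['ft_force'])
y=rot(s['eef_rot']).apply([0,1,0]);print('phi',np.degrees(np.arctan2(y[1],y[0])))
E
```

```text
clock: 7.35
ee_pos: [0.5348, 0.0054, 0.1326]
eef_rot: [-0.002, -0.673, 0.74, -0.004]
ft_force: [2.0, -15.5, -2.0]
width: 0.0153
gripper_force: 61.9
[0.53479869 0.00537072 0.13257655] 0.01532040786662477 [-2.47162051 -0.35060915 -0.87987198] 61.879751086235046 [  2.00318823 -15.50620035  -2.04322084]
phi 174.59716284582834
```

```bash
python3 -m creep '[[0,0,0,0,0,0,-0.1],[0,0,0,0,0,0,-0.1],[0,0,0,0,0,0,-0.1],[0,0,0,0,0,-0.2,-0.1],[0,0,0,0,0,-0.45,-0.1],[0,0,0,0,0,-0.7,-0.1],[0,0,0.06,0,0,-0.85,0.1],[0,0,0.12,0,0,-0.85,0.1],[0,0,0.16,0,0,-0.85,0.1],[0,0,0.2,0,0,-0.85,0.1],[0,0,0.23,0,0,-0.85,0.1]]'
python3 - <<'E'
from h import *
p1=__import__('json').load(open('w1.json'));p2=__import__('json').load(open('w2.json'));s=.7
for a,b in [((25,247),(302,266)),((40,305),(307,324)),((2,98),(307,109)),((2,160),(295,176))]: print(tri(ray(p1,a[0]*s,a[1]*s),ray(p2,b[0]*s,b[1]*s)))
plan(.50,.22,.30,np.radians(90))
E
```

```text
clock: 8.45
ee_pos: [0.5331, 0.0109, 0.3021]
eef_rot: [0.0, -0.368, 0.93, 0.0]
ft_force: [-0.3, 0.9, -0.2]
width: 0.0474
gripper_force: 0.0
(array([0.49842528, 0.21559293, 0.06979929]), np.float64(0.0014076923276048028))
(array([0.44448949, 0.20964176, 0.07254876]), np.float64(0.0002537371196647635))
(array([0.62986678, 0.21482429, 0.067802  ]), np.float64(0.0017036652739121385))
(array([0.57629141, 0.22326352, 0.06921888]), np.float64(0.0012949101830841984))
turn [2.000e-04 1.000e-04 2.403e-01] shift [-0.5959  0.875   0.0112] rows>= 5.0 q6 -0.87
```

Two-view cap heights come out at 0.068–0.0725 m, against 0.069 expected. I'll move to a hover over the tray.

```bash
python3 -m creep '[[0,0,0.24,-0.596,0.875,0.01,0],[0,0,0.24,-0.596,0.875,0.01,0],[0,0,0.24,-0.596,0.875,0.01,0],[0,0,0.24,-0.596,0.875,0.01,0],[0,0,0.24,-0.596,0.875,0.01,0],[0,0,0.24,-0.596,0.875,0.01,0],[0,0,0.24,-0.596,0.875,0.01,0],[0,0,0.24,-0.596,0.875,0.01,0]]'
cat >> h.py <<'E'
def caps(p,im,z,lo=(.3,-.4),hi=(.75,.45)):
    """white round cap blobs -> world xy at height z"""
    g=cv2.cvtColor(im,cv2.COLOR_BGR2GRAY); out=[]
    c=cv2.HoughCircles(cv2.GaussianBlur(cv2.resize(g,None,fx=2,fy=2,interpolation=cv2.INTER_CUBIC),(5,5),0),cv2.HOUGH_GRADIENT,1,14,param1=110,param2=13,minRadius=8,maxRadius=20)
    for u,v,r in (c[0] if c is not None else []):
        X=onz(p,u/2,v/2,z)
        if np.all(X[:2]>lo) and np.all(X[:2]<hi): out.append((X[0],X[1],u/2,v/2,r/2,g[int(v/2),int(u/2)]))
    return sorted(out)
E
python3 - <<'E'
from h import *
print(bot.observe()['ee_pos'])
im,p=snap('wrist','w3')
import json;json.dump({k:np.array(v).tolist() for k,v in p.items()},open('w3.json','w'))
for c in caps(p,im,.069,(.38,.13),(.72,.4)): print(np.round(c,3))
cv2.imwrite('pics/w3b.png',cv2.resize(im,(800,600),interpolation=cv2.INTER_CUBIC))
E
```

```text
clock: 9.25
ee_pos: [0.499, 0.2194, 0.3]
eef_rot: [-0.0, -0.004, 1.0, 0.0]
ft_force: [-0.1, 0.7, -0.8]
width: 0.0425
gripper_force: 0.0
[0.49900093 0.21943212 0.29999573]
[4.4400e-01 2.1100e-01 2.7075e+02 1.2675e+02 6.7000e+00 1.8700e+02]
[4.6200e-01 2.1300e-01 2.7275e+02 1.4425e+02 6.9000e+00 1.8700e+02]
[4.7600e-01 3.2700e-01 3.7725e+02 1.5825e+02 8.6000e+00 1.8400e+02]
[4.8000e-01 2.1400e-01 2.7375e+02 1.6075e+02 6.5000e+00 1.8600e+02]
[4.9800e-01 2.1600e-01 2.7575e+02 1.7725e+02 6.2500e+00 1.8600e+02]
[5.7700e-01 2.2400e-01 2.8175e+02 2.4475e+02 5.8000e+00 1.8400e+02]
[5.8800e-01 3.0100e-01 3.4725e+02 2.5325e+02 5.7000e+00 1.8000e+02]
[5.9400e-01 2.2100e-01 2.7925e+02 2.5825e+02 5.5500e+00 1.8300e+02]
[6.1200e-01 2.1700e-01 2.7625e+02 2.7225e+02 5.5500e+00 1.8300e+02]
[6.3100e-01 2.1500e-01 2.7425e+02 2.8575e+02 5.7000e+00 1.8300e+02]
[6.4900e-01 3.9400e-01 4.1825e+02 2.9875e+02 9.7000e+00 1.9000e+01]
```

View pics/w3b.png

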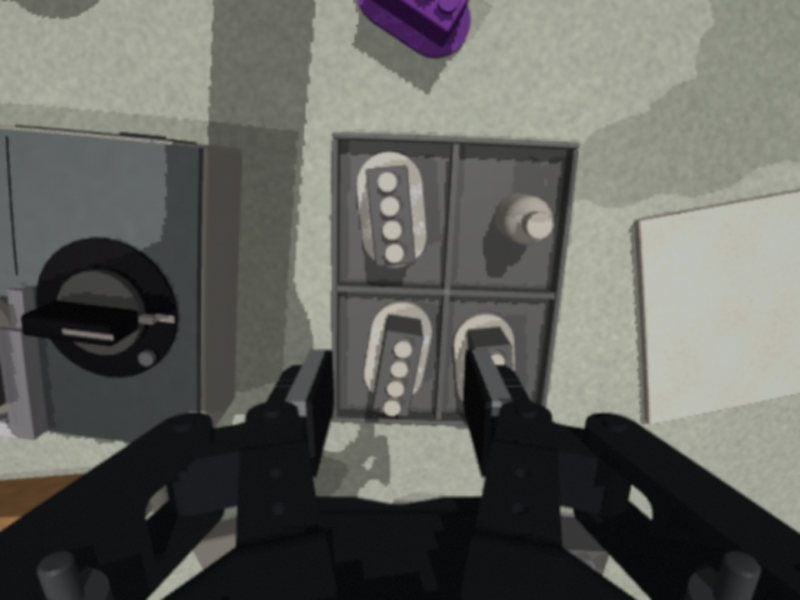

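The picture shows the dial pointer on the white off tick at (157,320). The near-right carrier's caps run (388,182)–(394,254), the far-right's (402,349)–(392,408), and the vial is at (538,226). I'll grasp the near-right carrier first.

Run:
```python
from h import *
plan(.471,.2135,.047,np.radians(95.3))
```

```text
turn [ 0.0001 -0.0001 -0.0274] shift [ 0.1408 -0.0273  1.2653] rows>= 5.1 q6 0.27
```

```bash
python3 -m creep '[[0,0,-0.0274,0.141,-0.028,0.2,0.15],[0,0,-0.0274,0.141,-0.028,0.4,0.15],[0,0,-0.0274,0.141,-0.028,0.6,0.15],[0,0,-0.0274,0.141,-0.028,0.8,0.15],[0,0,-0.0274,0.141,-0.028,0.8,0.15]]'
python3 -m creep '[[0,0,0,0,0,0.2,0.15],[0,0,0,0,0,0.35,0.15],[0,0,0,0,0,0.465,0.15],[0,0,0,0,0,0.465,0.15],[0,0,0,0,0,0.465,-1],[0,0,0,0,0,0.465,-1],[0,0,0,0,0,0.465,-1],[0,0,0,0,0,0.465,-1],[0,0,0,0,0,0.465,-1]]'
python3 -m creep '[[0,0,0,0,0,-0.15,-1],[0,0,0,0,0,-0.35,-1],[0,0,0,0,0,-0.6,-1],[0,0,0,0,0,-0.8,-1],[0,0,0,0,0,-1,-1]]'
python3 - <<'E'
from h import *
t=-.1015
def lane(i,d):
    y=[.084,0,-.084][i];c,s_=np.cos(t),np.sin(t); x=.048-d
    return .5159+c*x-s_*y, -.1821+s_*x+c*y
for d in (.125,.115,.045,0): print(d,np.round(lane(1,d),4))
print(bot.observe()['width'])
plan(*lane(1,.125),.25,np.pi/2+t)
E
```

```text
clock: 9.8
ee_pos: [0.4674, 0.2117, 0.1357]
eef_rot: [-0.005, -0.045, 0.999, -0.001]
ft_force: [-1.4, 0.3, 0.1]
width: 0.0493
gripper_force: 0.0
clock: 10.7
ee_pos: [0.4727, 0.2139, 0.0491]
eef_rot: [0.002, -0.046, 0.999, 0.0]
ft_force: [-0.3, -2.0, 7.1]
width: 0.0313
gripper_force: 61.2
clock: 11.2
ee_pos: [0.4706, 0.2136, 0.2495]
eef_rot: [0.0, -0.046, 0.999, 0.0]
ft_force: [0.6, 0.3, -4.9]
width: 0.0313
gripper_force: 61.1
0.125 [ 0.4393 -0.1743]
0.115 [ 0.4492 -0.1753]
0.045 [ 0.5189 -0.1824]
0 [ 0.5637 -0.187 ]
0.03127307827244893
turn [0.0002 0.0002 0.0615] shift [ 0.3336 -1.9171 -0.0042] rows>= 7.8 q6 0.19
```

```bash
python3 -m creep '[[0,0,0.0615,0.167,-0.96,0,-1],[0,0,0.0615,0.167,-0.96,0,-1],[0,0,0.0615,0.167,-0.96,0,-1],[0,0,0.0615,0.167,-0.96,0,-1],[0,0,0.0615,0.167,-0.96,0,-1],[0,0,0.0615,0.167,-0.96,0,-1],[0,0,0.0615,0.167,-0.96,0,-1]]'
cat >> h.py <<'E'
T0=-.1015
def lane(i,d):
    y=[.084,0,-.084][i];c,s_=np.cos(T0),np.sin(T0); x=.048-d
    return .5159+c*x-s_*y, -.1821+s_*x+c*y
def st():
    s=bot.observe();y=rot(s['eef_rot']).apply([0,1,0]);print('t',round(s['clock'],2),'pos',s['ee_pos'].round(4),'F',s['ft_force'].round(1),'w',round(s['width'],4),'phi',np.degrees(np.arctan2(y[1],y[0])).round(2),'q6',s['q'][5].round(2))
E
python3 -c "
from h import *
plan(*lane(1,.125),.17,np.pi/2+T0);st()"
```

```text
clock: 11.9
ee_pos: [0.4552, 0.0201, 0.2472]
eef_rot: [-0.0, 0.05, 0.999, 0.0]
ft_force: [0.6, 0.2, -4.3]
width: 0.0312
gripper_force: 61.9
turn [ 0.0003 -0.      0.0002] shift [-0.0189 -0.9752  0.3849] rows>= 4.2 q6 -0.02
t 11.9 pos [0.4552 0.0201 0.2472] F [ 0.6  0.2 -4.3] w 0.0312 phi 84.22 q6 -0.02
```

```bash
python3 -m creep '[[0,0,0,-0.019,-0.975,0,-1],[0,0,0,-0.019,-0.975,0,-1],[0,0,0,-0.019,-0.975,0,-1],[0,0,0,-0.019,-0.975,0.1,-1],[0,0,0,-0.019,-0.975,0.2,-1],[0,0,0,-0.019,-0.975,0.4,-1],[0,0,0,-0.019,-0.975,0.45,-1],[0,0,0,-0.019,-0.975,0.45,-1]]'
python3 -c "
from h import *
plan(*lane(1,.125),.146,np.pi/2+T0);st()
im,p=snap('wrist','w4');cv2.imwrite('pics/w4b.png',cv2.resize(im,(800,600),interpolation=cv2.INTER_CUBIC))
for d in (0,.115,.08): print(proj(p,[*lane(1,d),.1])/.7)"
```

```text
clock: 12.7
ee_pos: [0.4384, -0.173, 0.1556]
eef_rot: [-0.002, 0.05, 0.999, 0.001]
ft_force: [0.7, -0.2, -3.1]
width: 0.0312
gripper_force: 62.7
turn [ 0.0007 -0.0013  0.0007] shift [-0.0053 -0.0061  0.048 ] rows>= 0.2 q6 -0.43
t 12.7 pos [ 0.4384 -0.173   0.1556] F [ 0.7 -0.2 -3.1] w 0.0312 phi 84.31 q6 -0.43
[394.92138782 575.71155434]
[394.79772295 359.84472585]
[394.82782338 433.9947528 ]
```

View pics/w4b.png

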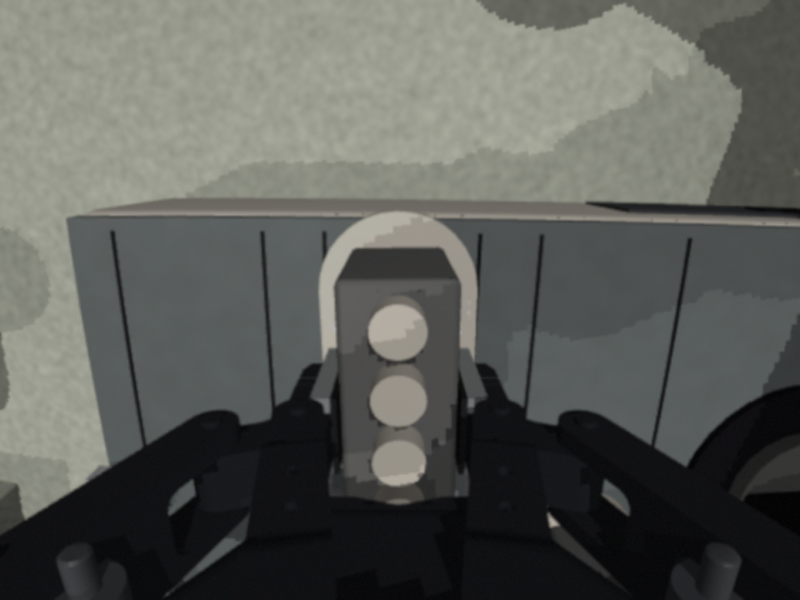

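The apron lines at row 235 (324 and 479) give a lane centre of 401.5, while the carrier centre is at 398. So the carrier sits about 1 mm to the lane's right, and the lane is turned about 0.6° more (yaw ≈ -0.109). I'll correct that and lower it.

```bash
sed -i 's/^T0=.*/T0=-.1085/; s/return .5159+c\*x-s_\*y, -.1821+s_\*x+c\*y/return .5638-c*d-s_*y, -.1861-s_*d+c*y/' h.py
python3 -c "
from h import *
plan(*lane(1,.122),.1445,np.pi/2+T0);print([np.round(lane(i,0),4) for i in (0,1,2)])"
```

```text
turn [ 0.0003 -0.0004  0.0029] shift [-0.0143  0.0056  0.0628] rows>= 0.3 q6 -0.43
[array([ 0.5729, -0.1026]), array([ 0.5638, -0.1861]), array([ 0.5547, -0.2696])]
```

```bash
python3 -m creep '[[0,0,0.0029,-0.014,0.0055,0.03,-1],[0,0,0.0029,-0.014,0.0055,0.045,-1],[0,0,0.0029,-0.014,0.0055,0.055,-1],[0,0,0.0029,-0.014,0.0055,0.055,-1]]'
python3 -c "
from h import *
st();bot.camera_params('top')"
python3 -m creep '[[0,0,0,0,0,0.01,-1],[0,0,0,0,0,0.01,-1],[0,0,0,0,0,0.01,-1]]'
python3 -c "
from h import *
st();plan(*lane(1,.002),.1445,np.pi/2+T0)"
```

```text
clock: 13.15
ee_pos: [0.4424, -0.1741, 0.1462]
eef_rot: [0.0, 0.055, 0.998, 0.0]
ft_force: [-1.8, -0.9, -4.5]
width: 0.0315
gripper_force: 62.9
t 13.15 pos [ 0.4424 -0.1741  0.1462] F [-1.8 -0.9 -4.5] w 0.0315 phi 83.67 q6 -0.42
clock: 13.45
ee_pos: [0.4425, -0.1743, 0.1442]
eef_rot: [0.0, 0.055, 0.998, 0.0]
ft_force: [1.0, 0.1, -3.2]
width: 0.0313
gripper_force: 63.1
t 13.45 pos [ 0.4425 -0.1743  0.1442] F [ 1.   0.1 -3.2] w 0.0313 phi 83.65 q6 -0.42
turn [ 0.      0.0002 -0.0008] shift [-0.5993  0.0087 -0.0013] rows>= 2.4 q6 -0.42
```

```bash
python3 -m creep '[[0,0,0,0,0.007,0.005,-1],[0,0,0,0,0.007,0.005,-1],[0,0,0,0,0.007,0.005,-1]]'
python3 -c "
from h import *
st()"
python3 -m creep '[[0,0,0,0,0,0.005,-1],[0,0,0,0,0,0.005,-1],[0,0,0,0,0,0.005,-1]]'
python3 -c "
from h import *
st();plan(*lane(1,.002),.1445,np.pi/2+T0)"
```

```text
clock: 13.75
ee_pos: [0.4425, -0.1742, 0.1442]
eef_rot: [0.0, 0.056, 0.998, -0.002]
ft_force: [-4.0, -2.8, 6.1]
width: 0.0309
gripper_force: 64.2
t 13.75 pos [ 0.4425 -0.1742  0.1442] F [-4.  -2.8  6.1] w 0.0309 phi 83.62 q6 -0.42
clock: 14.05
ee_pos: [0.4426, -0.1742, 0.1441]
eef_rot: [0.0, 0.056, 0.998, -0.002]
ft_force: [-5.8, -1.2, 15.9]
width: 0.0313
gripper_force: 65.4
t 14.05 pos [ 0.4426 -0.1742  0.1441] F [-5.8 -1.2 15.9] w 0.0313 phi 83.62 q6 -0.42
turn [-0.0011  0.0003 -0.0009] shift [-0.5991  0.0082 -0.0013] rows>= 2.4 q6 -0.42
```

```bash
python3 -m creep '[[0,0,0,-0.03,0.005,-0.007,-1],[0,0,0,-0.06,0.005,-0.007,-1],[0,0,0,-0.1,0.005,-0.007,-1],[0,0,0,-0.14,0.005,-0.007,-1],[0,0,0,-0.18,0.005,-0.007,-1],[0,0,0,-0.22,0.005,-0.007,-1]]'
python3 -c "
from h import *
st();plan(*lane(1,.0),.1445,np.pi/2+T0)"
```

```text
clock: 14.65
ee_pos: [0.4825, -0.1762, 0.1443]
eef_rot: [-0.004, 0.056, 0.998, -0.0]
ft_force: [-25.4, 3.1, 31.2]
width: 0.031
gripper_force: 67.2
t 14.65 pos [ 0.4825 -0.1762  0.1443] F [-25.4   3.1  31.2] w 0.031 phi 83.63 q6 -0.38
turn [-0.0003 -0.0026 -0.0008] shift [-0.4092 -0.0042 -0.0044] rows>= 1.6 q6 -0.38
```

```bash
python3 -m creep '[[0,0,0,0,0,-0.008,-1],[0,0,0,0,0,-0.008,-1]]'
python3 -c "
from h import *
st()"
python3 -m creep '[[0,0,0,0,0,-0.005,-1],[0,0,0,-0.04,0,-0.005,-1],[0,0,0,-0.08,0,-0.005,-1],[0,0,0,-0.08,0,-0.005,-1]]'
python3 -c "
from h import *
st();plan(*lane(1,.0),.1445,np.pi/2+T0)"
```

```text
clock: 14.85
ee_pos: [0.4858, -0.1756, 0.1444]
eef_rot: [-0.001, 0.055, 0.998, 0.001]
ft_force: [-2.0, 2.7, -3.5]
width: 0.0309
gripper_force: 62.9
t 14.85 pos [ 0.4858 -0.1756  0.1444] F [-2.   2.7 -3.5] w 0.0309 phi 83.69 q6 -0.38
clock: 15.25
ee_pos: [0.5046, -0.1784, 0.1461]
eef_rot: [0.002, 0.055, 0.998, 0.0]
ft_force: [2.8, 3.7, -3.3]
width: 0.0312
gripper_force: 63.0
t 15.25 pos [ 0.5046 -0.1784  0.1461] F [ 2.8  3.7 -3.3] w 0.0312 phi 83.71 q6 -0.37
turn [ 0.0004  0.001  -0.0004] shift [-0.2985 -0.0057  0.0087] rows>= 1.2 q6 -0.37
```

```bash
python3 -m creep '[[0,0,0,-0.03,-0.002,0.006,-1],[0,0,0,-0.08,-0.002,0.006,-1],[0,0,0,-0.13,-0.002,0.006,-1],[0,0,0,-0.18,-0.002,0.006,-1],[0,0,0,-0.23,-0.002,0.006,-1],[0,0,0,-0.23,-0.002,0.006,-1]]'
python3 -c "
from h import *
st();plan(*lane(1,.0),.1445,np.pi/2+T0)"
```

```text
clock: 15.85
ee_pos: [0.5509, -0.1845, 0.1451]
eef_rot: [0.002, 0.055, 0.998, -0.0]
ft_force: [2.9, 3.8, -4.6]
width: 0.031
gripper_force: 63.0
t 15.85 pos [ 0.5509 -0.1845  0.1451] F [ 2.9  3.8 -4.6] w 0.031 phi 83.69 q6 -0.34
turn [-0.      0.0013 -0.0005] shift [-0.0651 -0.001   0.0034] rows>= 0.3 q6 -0.34
```

```bash
python3 -m creep '[[0,0,0,-0.03,0,0.002,-1],[0,0,0,-0.06,0,0.002,-1],[0,0,0,-0.075,0,0.002,-1],[0,0,0,-0.075,0,0.002,-1]]'
python3 -c "
from h import *
st()"
python3 -m creep '[[0,0,0,-0.01,0,0,-1],[0,0,0,-0.02,0,0,-1],[0,0,0,-0.02,0,0,-1]]'
python3 -c "
from h import *
st()"
```

```text
clock: 16.25
ee_pos: [0.5638, -0.1865, 0.1446]
eef_rot: [0.001, 0.055, 0.998, -0.001]
ft_force: [2.6, 1.9, -3.9]
width: 0.0312
gripper_force: 62.9
t 16.25 pos [ 0.5638 -0.1865  0.1446] F [ 2.6  1.9 -3.9] w 0.0312 phi 83.66 q6 -0.33
clock: 16.55
ee_pos: [0.5656, -0.1866, 0.1444]
eef_rot: [-0.001, 0.056, 0.998, -0.001]
ft_force: [-5.4, -0.4, -1.3]
width: 0.0312
gripper_force: 63.4
t 16.55 pos [ 0.5656 -0.1866  0.1444] F [-5.4 -0.4 -1.3] w 0.0312 phi 83.62 q6 -0.33
```

```bash
python3 -m creep '[[0,0,0,-0.01,0,0,-1],[0,0,0,-0.01,0,0,-1]]'
python3 -m creep '[[0,0,0,0,0,0,-0.3],[0,0,0,0,0,0,0],[0,0,0,0,0,0,0.1],[0,0,0,0,0,-0.2,0.1],[0,0,0,0,0,-0.5,0.1],[0,0,0,0.2,0,-0.75,0.1],[0,0,0,0.2,0,-0.75,0.1],[0,0,0,0.2,0,-0.75,0.1]]'
python3 -c "
from h import *
st();im,p=snap('wrist','w5')
for c in caps(p,im,.164,(.45,-.3),(.65,-.05)): print(np.round(c,4))
for i in (0,1,2): print(proj(p,[*lane(i,0),.164])/.7)
cv2.imwrite('pics/w5b.png',cv2.resize(im,(800,600),interpolation=cv2.INTER_CUBIC))"
```

```text
clock: 16.75
ee_pos: [0.5658, -0.1866, 0.1445]
eef_rot: [-0.003, 0.056, 0.998, -0.001]
ft_force: [-10.4, -0.3, 5.1]
width: 0.0315
gripper_force: 64.1
clock: 17.55
ee_pos: [0.5302, -0.1826, 0.2989]
eef_rot: [0.004, 0.055, 0.998, -0.001]
ft_force: [0.4, 0.4, -0.2]
width: 0.0468
gripper_force: 0.0
t 17.55 pos [ 0.5302 -0.1826  0.2989] F [ 0.4  0.4 -0.2] w 0.0468 phi 83.64 q6 -0.35
[  0.4976  -0.2782 156.75   172.75     9.7    151.    ]
[ 5.0600e-01 -2.0870e-01  2.4325e+02  1.7325e+02  9.7000e+00  1.4900e+02]
[ 5.1450e-01 -1.3930e-01  3.3075e+02  1.7425e+02  9.7000e+00  1.4200e+02]
[ 5.3680e-01 -1.8360e-01  2.7875e+02  2.0675e+02  8.0000e+00  1.2700e+02]
[ 5.4540e-01 -9.9100e-02  3.8175e+02  2.0575e+02  8.3000e+00  1.2500e+02]
[ 5.5500e-01 -1.8520e-01  2.7925e+02  2.2775e+02  8.1500e+00  1.2700e+02]
[ 5.6320e-01 -1.0080e-01  3.8025e+02  2.2625e+02  8.0000e+00  1.2500e+02]
[ 5.7210e-01 -1.8670e-01  2.7975e+02  2.4675e+02  8.3000e+00  1.2700e+02]
[ 5.8080e-01 -1.0250e-01  3.7875e+02  2.4575e+02  7.2500e+00  1.2400e+02]
[ 5.9120e-01 -1.8880e-01  2.7975e+02  2.6725e+02  7.9000e+00  1.2600e+02]
[ 5.9890e-01 -1.0510e-01  3.7625e+02  2.6525e+02  7.5000e+00  1.2400e+02]
[ 6.0830e-01 -2.8680e-01  1.7375e+02  2.9475e+02  9.7000e+00  2.0000e+01]
[ 6.1060e-01 -2.1920e-01  2.4825e+02  2.9025e+02  4.7000e+00  1.7000e+02]
[540.56453825 338.903907  ]
[399.10636436 339.47937152]
[257.88091398 339.45598872]
```

View pics/w5b.png

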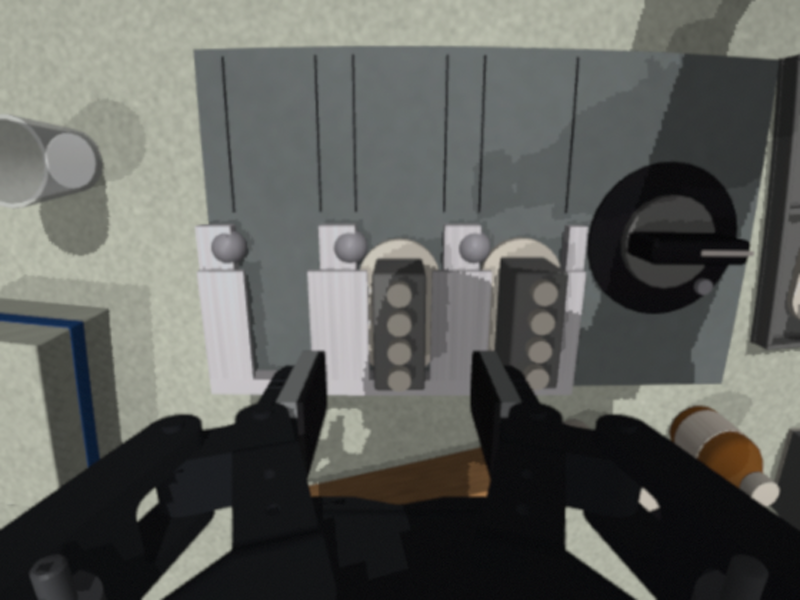

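The lane 1 carrier's caps run (399,295)–(399,381). They line up with spent's within about 1 mm along the lane, and ball 1 at (349,247) stands out the same amount as the others, so it is seated. Next is spent.

```bash
python3 -c "
from h import *
plan(.5722,-.1022,.1445,np.pi/2+T0)"
```

```text
turn [-0.0004  0.0017 -0.0008] shift [-0.1608  0.4229  0.7608] rows>= 3.5 q6 -0.35
```

```bash
python3 -m creep '[[0,0,0,-0.16,0.423,0.1,0.1],[0,0,0,-0.16,0.423,0.1,0.1],[0,0,0,-0.16,0.423,0.3,0.1],[0,0,0,-0.16,0.423,0.5,0.1],[0,0,0,-0.16,0.423,0.6,0.1],[0,0,0,-0.16,0.423,0.7,0.1],[0,0,0,-0.16,0.423,0.757,0.1],[0,0,0,-0.16,0.423,0.757,0.1],[0,0,0,-0.16,0.423,0.757,0.1]]'
python3 -c "
from h import *
st()"
python3 -m creep '[[0,0,0,0,0,0,-1],[0,0,0,0,0,0,-1],[0,0,0,0,0,0,-1],[0,0,0,0,0,0,-1],[0,0,0,0,0,0,-1]]'
python3 -c "
from h import *
st()"
```

```text
clock: 18.5
ee_pos: [0.5704, -0.1013, 0.1429]
eef_rot: [-0.0, 0.055, 0.998, 0.0]
ft_force: [-0.0, -0.0, 1.1]
width: 0.0464
gripper_force: 0.0
t 18.5 pos [ 0.5704 -0.1013  0.1429] F [-0.  -0.   1.1] w 0.0464 phi 83.66 q6 -0.19
clock: 19.0
ee_pos: [0.5711, -0.1016, 0.1442]
eef_rot: [0.001, 0.055, 0.998, -0.0]
ft_force: [0.8, -1.6, 5.7]
width: 0.0312
gripper_force: 61.0
t 19.0 pos [ 0.5711 -0.1016  0.1442] F [ 0.8 -1.6  5.7] w 0.0312 phi 83.65 q6 -0.19
```

```bash
python3 -m creep '[[0,0,0,0.02,0,-0.005,-1],[0,0,0,0.06,0,-0.005,-1],[0,0,0,0.1,0,-0.005,-1],[0,0,0,0.15,0,-0.005,-1],[0,0,0,0.2,0,-0.005,-1],[0,0,0,0.25,0,-0.005,-1]]'
python3 -m creep '[[0,0,0,0.05,0,0,-1],[0,0,0,0.12,0,0,-1],[0,0,0,0.2,0,0,-1],[0,0,0,0.28,0,0,-1],[0,0,0,0.34,0,0,-1],[0,0,0,0.37,0,0,-1],[0,0,0,0.37,0,0,-1]]'
python3 -c "
from h import *
st();plan(*lane(0,.122),.25,np.pi/2+T0)"
```

```text
clock: 19.6
ee_pos: [0.521, -0.0949, 0.1443]
eef_rot: [0.001, 0.055, 0.998, 0.001]
ft_force: [4.9, 2.0, -0.3]
width: 0.0309
gripper_force: 60.2
clock: 20.3
ee_pos: [0.4455, -0.0873, 0.1442]
eef_rot: [-0.001, 0.055, 0.998, 0.0]
ft_force: [-4.0, 0.7, 7.9]
width: 0.0313
gripper_force: 61.2
t 20.3 pos [ 0.4455 -0.0873  0.1442] F [-4.   0.7  7.9] w 0.0313 phi 83.64 q6 -0.25
turn [ 0.0001 -0.0005 -0.0008] shift [-0.0307 -0.0067 -0.5292] rows>= 2.1 q6 -0.25
```

```bash
python3 -m creep '[[0,0,0,0,0,-0.1,-1],[0,0,0,0,0,-0.3,-1],[0,0,0,0,0,-0.55,-1],[0,0,0,0,0.2,-0.55,-1],[0,0,0,0,0.45,-0.55,-1],[0,0,0,0,0.7,-0.55,-1],[0,0,0,0,0.9,-0.55,-1],[0,0,0,0,0.9,-0.55,-1]]'
python3 -c "
from h import *
st();plan(.4735,.213,.15,np.radians(88.3))"
```

```text
clock: 21.1
ee_pos: [0.4657, 0.0954, 0.2529]
eef_rot: [-0.002, 0.052, 0.999, 0.001]
ft_force: [-0.6, -1.9, -2.9]
width: 0.0312
gripper_force: 61.3
t 21.1 pos [0.4657 0.0954 0.2529] F [-0.6 -1.9 -2.9] w 0.0312 phi 84.05 q6 0.15
turn [ 0.0005 -0.001  -0.0236] shift [0.0205 0.588  0.5154] rows>= 3.1 q6 0.15
```

```bash
python3 -m creep '[[0,0,-0.0236,0.02,0.588,0,-1],[0,0,-0.0236,0.02,0.588,0,-1],[0,0,-0.0236,0.02,0.588,0,-1],[0,0,-0.0236,0.02,0.588,0.2,-1],[0,0,-0.0236,0.02,0.588,0.4,-1],[0,0,-0.0236,0.02,0.588,0.6,-1],[0,0,-0.0236,0.02,0.588,0.8,-1],[0,0,-0.0236,0.02,0.588,0.8,-1],[0,0,-0.0236,0.02,0.588,0.8,-1]]'
python3 -c "
from h import *
st();plan(.4735,.213,.05,np.radians(88.3))"
```

```text
clock: 22.0
ee_pos: [0.4748, 0.2078, 0.0935]
eef_rot: [-0.002, 0.019, 1.0, -0.001]
ft_force: [0.4, -0.0, -2.8]
width: 0.0309
gripper_force: 61.9
t 22.0 pos [0.4748 0.2078 0.0935] F [ 0.4 -0.  -2.8] w 0.0309 phi 87.87 q6 0.31
turn [-0.0004 -0.0011 -0.0024] shift [0.0066 0.0259 0.2177] rows>= 0.9 q6 0.31
```

```bash
python3 -m creep '[[0,0,0,0.006,0.026,0.1,-1],[0,0,0,0.006,0.026,0.18,-1],[0,0,0,0.006,0.026,0.215,-1],[0,0,0,0.006,0.026,0.22,-1],[0,0,0,0.006,0.026,0.22,-1],[0,0,0,0.006,0.026,0.22,0.15],[0,0,0,0.006,0.026,0.22,0.15],[0,0,0,0.006,0.026,0.22,0.15],[0,0,0,0.006,0.026,0,0.15],[0,0,0,0.006,0.026,-0.25,0.15],[0,0,0,0.006,0.026,-0.5,0.15]]'
python3 -m creep '[[0,0,0,-0.13,0.1,-0.3,0.15],[0,0,0,-0.13,0.1,-0.53,0.15],[0,0,0,-0.13,0.1,-0.53,0.15],[0,0,0,-0.13,0.1,-0.53,0.15],[0,0,0,-0.13,0.1,-0.53,0.15]]'
python3 -c "
from h import *
st();im,p=snap('wrist','w6')
for c in caps(p,im,.069,(.38,.13),(.72,.4)): print(np.round(c,4))"
```

```text
clock: 23.1
ee_pos: [0.4743, 0.2137, 0.1958]
eef_rot: [-0.0, 0.018, 1.0, 0.0]
ft_force: [1.5, 0.6, 0.0]
width: 0.0489
gripper_force: 0.0
clock: 23.6
ee_pos: [0.501, 0.2327, 0.2994]
eef_rot: [-0.0, 0.018, 1.0, 0.0]
ft_force: [-0.5, 0.5, -0.9]
width: 0.0491
gripper_force: 0.0
t 23.6 pos [0.501  0.2327 0.2994] F [-0.5  0.5 -0.9] w 0.0491 phi 87.9 q6 0.34
[4.4990e-01 2.1510e-01 2.6025e+02 1.3175e+02 6.4500e+00 1.8300e+02]
[4.6780e-01 2.1480e-01 2.6075e+02 1.4875e+02 6.9000e+00 1.8200e+02]
[4.7440e-01 3.2680e-01 3.6475e+02 1.5125e+02 9.7000e+00 1.8000e+02]
[4.8560e-01 2.1390e-01 2.6075e+02 1.6525e+02 6.2500e+00 1.8200e+02]
[5.0380e-01 2.1300e-01 2.6075e+02 1.8175e+02 6.6000e+00 1.8200e+02]
[5.6410e-01 2.8160e-01 3.2325e+02 2.3125e+02 4.1500e+00 5.1000e+01]
[5.7670e-01 2.2370e-01 2.7325e+02 2.4325e+02 5.6500e+00 1.7900e+02]
[5.9490e-01 2.2060e-01 2.7125e+02 2.5775e+02 5.8000e+00 1.7900e+02]
[6.1290e-01 2.1800e-01 2.6975e+02 2.7175e+02 5.6500e+00 1.7900e+02]
[6.3080e-01 2.1480e-01 2.6775e+02 2.8525e+02 5.5500e+00 1.7800e+02]
[6.4890e-01 3.6370e-01 3.8975e+02 2.9375e+02 6.9000e+00 1.8000e+01]
```

Spent's caps centre at (0.477,0.214) with the 18 mm spacing that matches z = 0.069, so it lies flat in the tray. Next is the far-right carrier at (0.604,0.219), yaw -9.3°.

```bash
python3 -c "
from h import *
plan(.6038,.2193,.047,np.radians(80.7))"
```

```text
turn [-0.0002 -0.0007  0.04  ] shift [-0.5216 -0.0467  1.2567] rows>= 5.4 q6 0.34
```

```bash
python3 -m creep '[[0,0,0.04,-0.52,-0.047,0.2,0.15],[0,0,0.04,-0.52,-0.047,0.4,0.15],[0,0,0.04,-0.52,-0.047,0.6,0.15],[0,0,0.04,-0.52,-0.047,0.8,0.15],[0,0,0.04,-0.52,-0.047,0.8,0.15],[0,0,0.04,-0.52,-0.047,0.8,0.15]]'
python3 -c "
from h import *
plan(.6038,.2193,.047,np.radians(80.7))"
python3 -m creep '[[0,0,0,0,0,0.2,0.15],[0,0,0,0,0,0.35,0.15],[0,0,0,0,0,0.455,0.15],[0,0,0,0,0,0.455,0.15],[0,0,0,0,0,0.455,-1],[0,0,0,0,0,0.455,-1],[0,0,0,0,0,0.455,-1],[0,0,0,0,0,0.455,-1],[0,0,0,0,0,0.455,-1]]'
python3 -c "
from h import *
st()"
python3 -m creep '[[0,0,0,0,0,-0.15,-1],[0,0,0,0,0,-0.35,-1],[0,0,0,0,0,-0.6,-1],[0,0,0,0,0,-0.8,-1],[0,0,0,0,0,-1,-1]]'
python3 -c "
from h import *
st();plan(*lane(2,.125),.26,np.pi/2+T0)"
```

```text
clock: 24.25
ee_pos: [0.6024, 0.219, 0.1372]
eef_rot: [-0.003, 0.081, 0.997, -0.001]
ft_force: [-0.1, -0.8, 1.3]
width: 0.0489
gripper_force: 0.0
turn [-0.0008 -0.0021 -0.0001] shift [-0.0096  0.0035  0.4507] rows>= 1.8 q6 0.4
clock: 25.15
ee_pos: [0.6069, 0.2204, 0.0522]
eef_rot: [0.002, 0.081, 0.997, 0.001]
ft_force: [-1.4, 0.3, 8.2]
width: 0.0311
gripper_force: 61.8
t 25.15 pos [0.6069 0.2204 0.0522] F [-1.4  0.3  8.2] w 0.0311 phi 80.72 q6 0.4
clock: 25.65
ee_pos: [0.605, 0.2198, 0.2522]
eef_rot: [0.001, 0.081, 0.997, 0.001]
ft_force: [0.7, -0.2, -3.2]
width: 0.0311
gripper_force: 60.5
t 25.65 pos [0.605  0.2198 0.2522] F [ 0.7 -0.2 -3.2] w 0.0311 phi 80.71 q6 0.4
turn [ 0.0004  0.0005 -0.0171] shift [ 0.4772 -2.489  -0.0426] rows>= 10.1 q6 0.4
```

```bash
python3 -m creep '[[0,0,-0.0171,0.16,-0.9,0,-1],[0,0,-0.0171,0.16,-0.9,0,-1],[0,0,-0.0171,0.16,-0.9,0,-1],[0,0,-0.0171,0.16,-0.9,0,-1],[0,0,-0.0171,0.16,-0.9,0,-1]]'
python3 -m creep '[[0,0,0,0.16,-0.9,0,-1],[0,0,0,0.16,-0.9,0,-1],[0,0,0,0.16,-0.9,0,-1],[0,0,0,0.16,-0.9,0,-1],[0,0,0,0.16,-0.9,0,-1]]'
python3 -c "
from h import *
st();plan(*lane(2,.122),.155,np.pi/2+T0)"
```

```text
clock: 26.15
ee_pos: [0.543, 0.0439, 0.2502]
eef_rot: [0.0, 0.057, 0.998, -0.001]
ft_force: [1.4, 0.6, -1.4]
width: 0.0313
gripper_force: 61.0
clock: 26.65
ee_pos: [0.4928, -0.1313, 0.2498]
eef_rot: [0.001, 0.057, 0.998, -0.001]
ft_force: [-0.6, 0.2, -2.5]
width: 0.0308
gripper_force: 61.5
t 26.65 pos [ 0.4928 -0.1313  0.2498] F [-0.6  0.2 -2.5] w 0.0308 phi 83.49 q6 -0.29
turn [-0.0004  0.0004 -0.0016] shift [ 0.2249 -0.6548  0.4745] rows>= 3.4 q6 -0.29
```

```bash
python3 -m creep '[[0,0,-0.0016,0.225,-0.655,0,-1],[0,0,-0.0016,0.225,-0.655,0,-1],[0,0,-0.0016,0.225,-0.655,0,-1],[0,0,-0.0016,0.225,-0.655,0.2,-1],[0,0,-0.0016,0.225,-0.655,0.4,-1],[0,0,-0.0016,0.225,-0.655,0.45,-1],[0,0,-0.0016,0.225,-0.655,0.45,-1],[0,0,-0.0016,0.225,-0.655,0.45,-1]]'
python3 -c "
from h import *
st();plan(*lane(2,.122),.148,np.pi/2+T0)
im,p=snap('wrist','w7');cv2.imwrite('pics/w7b.png',cv2.resize(im,(800,600),interpolation=cv2.INTER_CUBIC))
for d in (0,.115,.08): print(proj(p,[*lane(2,d),.1])/.7)"
```

```text
clock: 27.45
ee_pos: [0.4356, -0.2535, 0.1605]
eef_rot: [0.001, 0.051, 0.999, -0.0]
ft_force: [0.6, 0.7, -2.7]
width: 0.0311
gripper_force: 61.6
t 27.45 pos [ 0.4356 -0.2535  0.1605] F [ 0.6  0.7 -2.7] w 0.0311 phi 84.15 q6 -0.57
turn [-0.0002  0.0006  0.002 ] shift [ 0.0094 -0.0155  0.0624] rows>= 0.3 q6 -0.57
[390.4961805  556.95097418]
[390.71934061 341.45907101]
[390.61647555 415.29503629]
```

View pics/w7b.png

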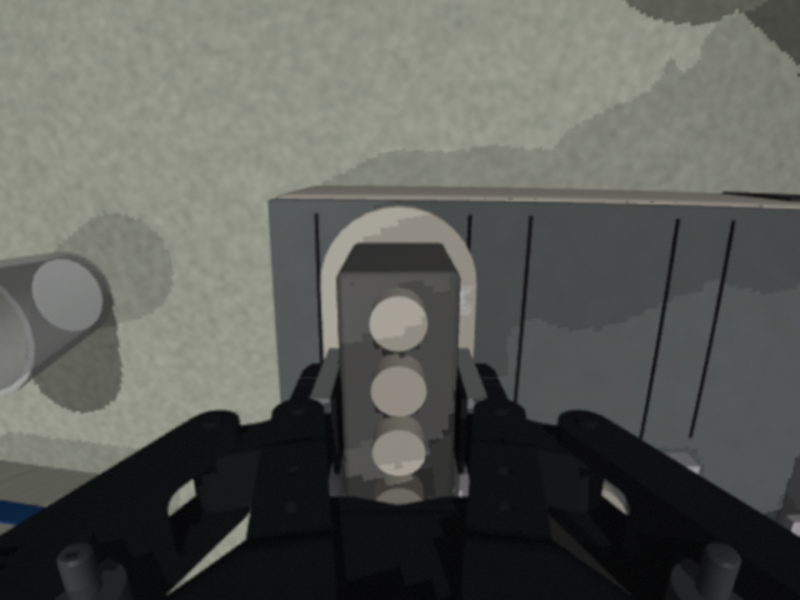

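The lane 2 lines at row 215 (317 and 469) give a centre of 393 against the carrier's 398.5, so I need to shift about 2.4 mm to the right (-y).

```bash
python3 -m creep '[[0,0,0.002,0.005,-0.012,0.02,-1],[0,0,0.002,0.005,-0.012,0.04,-1],[0,0,0.002,0.005,-0.012,0.05,-1],[0,0,0.002,0.005,-0.012,0.05,-1]]'
python3 -c "
from h import *
st()"
python3 -m creep '[[0,0,0,0,0,0.01,-1],[0,0,0,0,0,0.01,-1],[0,0,0,0,0,0.01,-1]]'
python3 -c "
from h import *
st();plan(*lane(2,.122),.147,np.pi/2+T0)"
```

```text
clock: 27.9
ee_pos: [0.4328, -0.2557, 0.1488]
eef_rot: [-0.0, 0.055, 0.998, 0.0]
ft_force: [0.1, 0.2, -2.8]
width: 0.0311
gripper_force: 61.7
t 27.9 pos [ 0.4328 -0.2557  0.1488] F [ 0.1  0.2 -2.8] w 0.0311 phi 83.7 q6 -0.57
clock: 28.2
ee_pos: [0.4331, -0.256, 0.1472]
eef_rot: [0.0, 0.055, 0.998, -0.0]
ft_force: [-0.4, 1.2, 0.9]
width: 0.031
gripper_force: 62.1
t 28.2 pos [ 0.4331 -0.256   0.1472] F [-0.4  1.2  0.9] w 0.031 phi 83.71 q6 -0.57
turn [-0.      0.0001 -0.0004] shift [-0.002  -0.0019  0.0011] rows>= 0.0 q6 -0.57
```

```bash
python3 -m creep '[[0,0,0,-0.03,-0.001,-0.004,-1],[0,0,0,-0.07,-0.001,-0.004,-1],[0,0,0,-0.11,-0.001,-0.004,-1],[0,0,0,-0.16,-0.001,-0.004,-1],[0,0,0,-0.21,-0.001,-0.004,-1],[0,0,0,-0.21,-0.001,-0.004,-1]]'
python3 -c "
from h import *
st();plan(*lane(2,0),.147,np.pi/2+T0)"
python3 -m creep '[[0,0,0,-0.05,0,0,-1],[0,0,0,-0.1,0,0,-1],[0,0,0,-0.15,0,0,-1],[0,0,0,-0.15,0,0,-1]]'
python3 -c "
from h import *
st();plan(*lane(2,0),.147,np.pi/2+T0)"
```

```text
clock: 28.8
ee_pos: [0.4758, -0.2597, 0.1473]
eef_rot: [0.0, 0.054, 0.999, 0.001]
ft_force: [1.4, 2.7, -0.7]
width: 0.0309
gripper_force: 61.7
t 28.8 pos [ 0.4758 -0.2597  0.1473] F [ 1.4  2.7 -0.7] w 0.0309 phi 83.8 q6 -0.53
turn [ 0.0008 -0.      0.0001] shift [-0.3973 -0.0065  0.0014] rows>= 1.6 q6 -0.53
clock: 29.2
ee_pos: [0.5056, -0.263, 0.1476]
eef_rot: [0.001, 0.054, 0.999, 0.001]
ft_force: [0.5, 5.2, -2.8]
width: 0.0308
gripper_force: 61.7
t 29.2 pos [ 0.5056 -0.263   0.1476] F [ 0.5  5.2 -2.8] w 0.0308 phi 83.78 q6 -0.5
turn [ 0.0008  0.0004 -0.    ] shift [-0.2475 -0.0065  0.003 ] rows>= 1.0 q6 -0.5
```

```bash
python3 -m creep '[[0,0,0,-0.05,-0.003,0.002,-1],[0,0,0,-0.1,-0.003,0.002,-1],[0,0,0,-0.15,-0.003,0.002,-1],[0,0,0,-0.2,-0.003,0.002,-1],[0,0,0,-0.23,-0.003,0.002,-1],[0,0,0,-0.25,-0.003,0.002,-1],[0,0,0,-0.25,-0.003,0.002,-1]]'
python3 -c "
from h import *
st();plan(*lane(2,0),.147,np.pi/2+T0)"
python3 -m creep '[[0,0,0,-0.01,0,0,-1],[0,0,0,-0.02,0,0,-1],[0,0,0,-0.02,0,0,-1]]'
python3 -c "
from h import *
st();plan(*lane(2,0),.147,np.pi/2+T0)"
```

```text
clock: 29.9
ee_pos: [0.5552, -0.2703, 0.1474]
eef_rot: [0.001, 0.055, 0.999, -0.0]
ft_force: [3.1, 1.5, -3.8]
width: 0.0313
gripper_force: 61.8
t 29.9 pos [ 0.5552 -0.2703  0.1474] F [ 3.1  1.5 -3.8] w 0.0313 phi 83.73 q6 -0.46
turn [-0.      0.0006 -0.0003] shift [0.0029 0.0034 0.002 ] rows>= 0.0 q6 -0.46
clock: 30.2
ee_pos: [0.5571, -0.2709, 0.1474]
eef_rot: [-0.001, 0.055, 0.998, -0.0]
ft_force: [-3.6, 0.5, 0.7]
width: 0.0308
gripper_force: 62.1
t 30.2 pos [ 0.5571 -0.2709  0.1474] F [-3.6  0.5  0.7] w 0.0308 phi 83.68 q6 -0.46
turn [-0.0003 -0.0006 -0.0006] shift [0.0128 0.0052 0.0019] rows>= 0.1 q6 -0.46
```

```bash
python3 -m creep '[[0,0,0,-0.01,0,0,-1],[0,0,0,-0.01,0,0,-1]]'
python3 -c "
from h import *
st()"
python3 -m creep '[[0,0,0,0,0,0,-0.3],[0,0,0,0,0,0,0],[0,0,0,0,0,0,0.1],[0,0,0,0,0,-0.2,0.1],[0,0,0,0,0,-0.5,0.1],[0,0,0,0.15,0.3,-0.75,0.1],[0,0,0,0.15,0.3,-0.75,0.1],[0,0,0,0.15,0.3,-0.75,0.1],[0,0,0,0.15,0.3,-0.75,0.1]]'
python3 -c "
from h import *
st();im,p=snap('wrist','w8')
for c in caps(p,im,.164,(.52,-.3),(.62,-.05)): print(np.round(c,4))"
```

```text
clock: 30.4
ee_pos: [0.5574, -0.2709, 0.1475]
eef_rot: [-0.003, 0.055, 0.998, -0.0]
ft_force: [-9.2, 0.7, 6.0]
width: 0.0311
gripper_force: 62.8
t 30.4 pos [ 0.5574 -0.2709  0.1475] F [-9.2  0.7  6. ] w 0.0311 phi 83.66 q6 -0.46
clock: 31.3
ee_pos: [0.5377, -0.208, 0.2983]
eef_rot: [0.001, 0.054, 0.999, -0.001]
ft_force: [0.4, -0.9, -0.2]
width: 0.0469
gripper_force: 0.0
t 31.3 pos [ 0.5377 -0.208   0.2983] F [ 0.4 -0.9 -0.2] w 0.0469 phi 83.76 q6 -0.39
[  0.5269  -0.2675 204.75   194.75     8.3    186.    ]
[ 5.3660e-01 -1.8310e-01  3.0925e+02  1.9525e+02  8.5500e+00  1.1700e+02]
[  0.5451  -0.2693 206.25   216.25     8.3    185.    ]
[ 5.5480e-01 -1.8460e-01  3.0925e+02  2.1675e+02  8.1500e+00  1.1700e+02]
[  0.5631  -0.2715 207.25   236.75     8.15   185.    ]
[ 5.7270e-01 -1.8700e-01  3.0825e+02  2.3725e+02  8.0500e+00  1.1700e+02]
[ 5.8940e-01 -2.5100e-01  2.3575e+02  2.6275e+02  5.9000e+00  1.8200e+02]
[ 5.9190e-01 -1.8860e-01  3.0825e+02  2.5825e+02  9.0000e+00  1.1600e+02]
[ 6.1330e-01 -2.3630e-01  2.5625e+02  2.8575e+02  5.2500e+00  1.6600e+02]
```

Lane 2's carrier is seated, level with lane 1's to 0.5 mm. I'll go to the far-left carrier.

```bash
python3 -m creep '[[0,0,-0.02,0.03,0.95,0,0.15],[0,0,-0.02,0.03,0.95,0,0.15],[0,0,-0.02,0.03,0.95,0,0.15],[0,0,-0.02,0.03,0.95,0,0.15],[0,0,-0.02,0.03,0.95,0,0.15],[0,0,-0.02,0.03,0.95,0,0.15]]'
python3 -m creep '[[0,0,-0.02,0.1,0.95,0,0.15],[0,0,-0.02,0.1,0.95,0,0.15],[0,0,-0.02,0.1,0.95,0,0.15],[0,0,-0.02,0.1,0.95,0,0.15],[0,0,-0.02,0.1,0.95,0,0.15],[0,0,-0.02,0.1,0.95,0,0.15]]'
python3 -m creep '[[0,0,-0.01,0.1,0.55,0,0.15],[0,0,-0.01,0.1,0.55,0,0.15],[0,0,-0.01,0.1,0.55,0,0.15],[0,0,-0.01,0.1,0.55,0,0.15],[0,0,-0.01,0.1,0.55,0,0.15]]'
python3 -c "
from h import *
st();im,p=snap('wrist','w9')
for c in caps(p,im,.069,(.38,.13),(.72,.4)): print(np.round(c,4))"
```

```text
clock: 31.95
ee_pos: [0.5518, -0.0182, 0.2958]
eef_rot: [-0.001, 0.023, 1.0, -0.0]
ft_force: [0.4, 0.2, 0.1]
width: 0.0491
gripper_force: 0.0
clock: 32.55
ee_pos: [0.5411, 0.1716, 0.2964]
eef_rot: [-0.001, -0.008, 1.0, -0.0]
ft_force: [0.4, -0.8, 0.1]
width: 0.049
gripper_force: 0.0
clock: 33.05
ee_pos: [0.5197, 0.2801, 0.2971]
eef_rot: [-0.0, -0.023, 1.0, -0.0]
ft_force: [-0.4, 0.6, -0.0]
width: 0.049
gripper_force: 0.0
t 33.05 pos [0.5197 0.2801 0.2971] F [-0.4  0.6 -0. ] w 0.049 phi 92.58 q6 0.32
[4.4030e-01 2.2890e-01 2.3275e+02 1.0125e+02 9.1500e+00 1.0200e+02]
[4.4990e-01 2.1500e-01 2.1925e+02 1.1025e+02 6.7000e+00 1.7400e+02]
[4.6780e-01 2.1450e-01 2.1875e+02 1.2775e+02 6.5500e+00 1.7400e+02]
[  0.4743   0.3257 323.75   138.75     8.6    172.    ]
[4.8560e-01 2.1400e-01 2.1825e+02 1.4475e+02 6.7000e+00 1.7400e+02]
[5.0380e-01 2.1350e-01 2.1775e+02 1.6175e+02 6.8000e+00 1.7300e+02]
[  0.5872   0.3002 293.75   237.75     5.8    170.    ]
[  0.6058   0.3019 294.25   252.75     5.65   170.    ]
[  0.6235   0.3041 295.25   266.75     5.55   169.    ]
[  0.6412   0.3057 295.75   280.25     5.9    169.    ]
[6.4200e-01 1.5550e-01 1.7025e+02 2.7525e+02 9.6500e+00 1.5200e+02]
```

```bash
python3 -c "
from h import *
plan(.6142,.303,.137,np.radians(95.8))"
```

```text
turn [-0.0002 -0.0001 -0.0181] shift [-0.4773  0.0948  0.801 ] rows>= 3.7 q6 0.32
```

```bash
python3 -m creep '[[0,0,-0.018,-0.478,0.095,0.2,0.15],[0,0,-0.018,-0.478,0.095,0.4,0.15],[0,0,-0.018,-0.478,0.095,0.6,0.15],[0,0,-0.018,-0.478,0.095,0.8,0.15],[0,0,-0.018,-0.478,0.095,0.8,0.15],[0,0,-0.018,-0.478,0.095,0.8,0.15]]'
python3 -c "
from h import *
st();plan(.6142,.303,.047,np.radians(95.8))"
python3 -m creep '[[0,0,0,0,0,0.2,0.15],[0,0,0,0,0,0.35,0.15],[0,0,0,0,0,0.45,0.15],[0,0,0,0,0,0.45,0.15],[0,0,0,0,0,0.45,-1],[0,0,0,0,0,0.45,-1],[0,0,0,0,0,0.45,-1],[0,0,0,0,0,0.45,-1],[0,0,0,0,0,0.45,-1]]'
python3 -c "
from h import *
st()"
python3 -m creep '[[0,0,0,0,0,-0.15,-1],[0,0,0,0,0,-0.35,-1],[0,0,0,0,0,-0.6,-1],[0,0,0,0,0,-0.8,-1],[0,0,0,0,0,-1,-1]]'
python3 -c "
from h import *
st();plan(*lane(0,.125),.25,np.pi/2+T0)"
```

```text
clock: 33.7
ee_pos: [0.613, 0.3036, 0.1366]
eef_rot: [-0.002, -0.051, 0.999, -0.001]
ft_force: [-0.2, -0.0, 0.6]
width: 0.0493
gripper_force: 0.0
t 33.7 pos [0.613  0.3036 0.1366] F [-0.2 -0.   0.6] w 0.0493 phi 95.83 q6 0.25
turn [-0.0003 -0.0011  0.0001] shift [-0.0073 -0.0035  0.4479] rows>= 1.8 q6 0.25
clock: 34.6
ee_pos: [0.6158, 0.3061, 0.0514]
eef_rot: [0.003, -0.052, 0.999, 0.001]
ft_force: [0.1, -2.9, 7.8]
width: 0.031
gripper_force: 61.4
t 34.6 pos [0.6158 0.3061 0.0514] F [ 0.1 -2.9  7.8] w 0.031 phi 95.94 q6 0.25
clock: 35.1
ee_pos: [0.6135, 0.3059, 0.2511]
eef_rot: [0.001, -0.052, 0.999, 0.001]
ft_force: [1.0, 0.4, -4.3]
width: 0.0309
gripper_force: 60.6
t 35.1 pos [0.6135 0.3059 0.2511] F [ 1.   0.4 -4.3] w 0.0309 phi 95.96 q6 0.25
turn [0.0005 0.0007 0.0676] shift [ 1.0249e+00 -1.8784e+00  5.0000e-04] rows>= 8.6 q6 0.25
```

```bash
python3 -m creep '[[0,0,0.0676,0.51,-0.94,0,-1],[0,0,0.0676,0.51,-0.94,0,-1],[0,0,0.0676,0.51,-0.94,0,-1],[0,0,0.0676,0.51,-0.94,0,-1],[0,0,0.0676,0.51,-0.94,0,-1],[0,0,0.0676,0.51,-0.94,0,-1],[0,0,0.0676,0.51,-0.94,0,-1]]'
python3 -c "
from h import *
st();plan(*lane(0,.124),.155,np.pi/2+T0)"
```

```text
clock: 35.8
ee_pos: [0.5323, 0.1086, 0.2485]
eef_rot: [0.001, 0.054, 0.999, 0.001]
ft_force: [0.7, 0.9, -3.7]
width: 0.0312
gripper_force: 61.1
t 35.8 pos [0.5323 0.1086 0.2485] F [ 0.7  0.9 -3.7] w 0.0312 phi 83.77 q6 0.17
turn [ 0.0005  0.0007 -0.0001] shift [ 0.3047 -1.0285  0.4653] rows>= 4.7 q6 0.17
```

```bash
python3 -m creep '[[0,0,0,0.305,-1,0,-1],[0,0,0,0.305,-1,0,-1],[0,0,0,0.305,-1,0,-1],[0,0,0,0.305,-1,0,-1],[0,0,0,0.305,-1,0,-1],[0,0,0,0.305,-1,0.2,-1],[0,0,0,0.305,-1,0.4,-1],[0,0,0,0.305,-1,0.45,-1],[0,0,0,0.305,-1,0.45,-1],[0,0,0,0.305,-1,0.45,-1]]'
python3 -c "
from h import *
st();plan(*lane(0,.124),.148,np.pi/2+T0)
im,p=snap('wrist','w10');cv2.imwrite('pics/w10b.png',cv2.resize(im,(800,600),interpolation=cv2.INTER_CUBIC))
for d in (0,.115,.08): print(proj(p,[*lane(0,d),.1])/.7)"
```

```text
clock: 36.8
ee_pos: [0.4508, -0.0837, 0.1587]
eef_rot: [0.001, 0.053, 0.999, 0.0]
ft_force: [-0.0, -1.0, -2.3]
width: 0.0309
gripper_force: 61.9
t 36.8 pos [ 0.4508 -0.0837  0.1587] F [-0.  -1.  -2.3] w 0.0309 phi 83.87 q6 -0.24
turn [0.     0.0006 0.0005] shift [ 0.003  -0.0278  0.0533] rows>= 0.2 q6 -0.24
[386.60541838 565.02471358]
[384.78035328 350.44709039]
[385.3569245  424.08974542]
```

View pics/w10b.png

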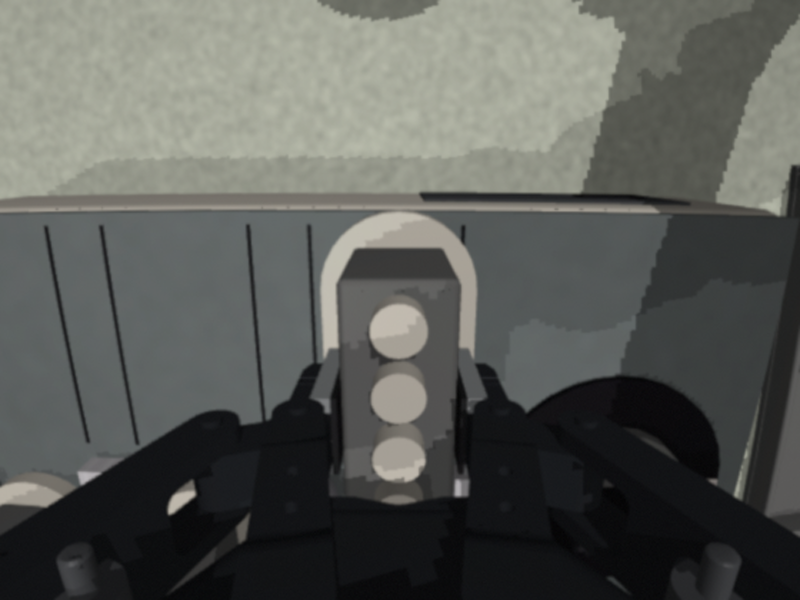

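The lane 0 lines at row 228 (309 and 463) give a centre of 386 against the carrier's 399, so about 5 mm to the right, which agrees with the fit.

```bash
python3 -m creep '[[0,0,0,0.003,-0.027,0,-1],[0,0,0,0.003,-0.027,0.03,-1],[0,0,0,0.003,-0.027,0.045,-1],[0,0,0,0.003,-0.027,0.05,-1],[0,0,0,0.003,-0.027,0.05,-1]]'
python3 -c "
from h import *
st()"
python3 -m creep '[[0,0,0,0,0,0.008,-1],[0,0,0,0,0,0.008,-1],[0,0,0,0,0,0.008,-1]]'
python3 -c "
from h import *
st();plan(*lane(0,.124),.1465,np.pi/2+T0)"
```

```text
clock: 37.35
ee_pos: [0.4478, -0.0894, 0.1472]
eef_rot: [-0.0, 0.054, 0.999, 0.0]
ft_force: [-0.6, -1.4, -2.9]
width: 0.0312
gripper_force: 62.2
t 37.35 pos [ 0.4478 -0.0894  0.1472] F [-0.6 -1.4 -2.9] w 0.0312 phi 83.77 q6 -0.25
clock: 37.65
ee_pos: [0.448, -0.0894, 0.1464]
eef_rot: [0.0, 0.054, 0.999, 0.0]
ft_force: [-3.5, 0.5, 7.0]
width: 0.031
gripper_force: 63.2
t 37.65 pos [ 0.448  -0.0894  0.1464] F [-3.5  0.5  7. ] w 0.031 phi 83.78 q6 -0.25
turn [ 0.      0.0001 -0.    ] shift [-0.0079  0.002  -0.0005] rows>= 0.0 q6 -0.25
```

```bash
python3 -m creep '[[0,0,0,-0.03,0.001,-0.008,-1],[0,0,0,-0.07,0.001,-0.008,-1],[0,0,0,-0.11,0.001,-0.008,-1],[0,0,0,-0.16,0.001,-0.008,-1],[0,0,0,-0.21,0.001,-0.008,-1],[0,0,0,-0.21,0.001,-0.008,-1]]'
python3 -c "
from h import *
st();plan(*lane(0,0),.1465,np.pi/2+T0)"
python3 -m creep '[[0,0,0,-0.05,0,0,-1],[0,0,0,-0.1,0,0,-1],[0,0,0,-0.15,0,0,-1],[0,0,0,-0.15,0,0,-1]]'
python3 -c "
from h import *
st();plan(*lane(0,0),.1465,np.pi/2+T0)"
```

```text
clock: 38.25
ee_pos: [0.4912, -0.0931, 0.147]
eef_rot: [0.0, 0.054, 0.999, 0.001]
ft_force: [-0.6, 3.3, -3.4]
width: 0.0312
gripper_force: 62.1
t 38.25 pos [ 0.4912 -0.0931  0.147 ] F [-0.6  3.3 -3.4] w 0.0312 phi 83.84 q6 -0.23
turn [0.0008 0.0001 0.0003] shift [-0.4114 -0.0033  0.0025] rows>= 1.6 q6 -0.23
clock: 38.65
ee_pos: [0.5215, -0.0966, 0.1474]
eef_rot: [0.001, 0.054, 0.999, 0.001]
ft_force: [1.0, 3.7, -3.0]
width: 0.031
gripper_force: 62.1
t 38.65 pos [ 0.5215 -0.0966  0.1474] F [ 1.   3.7 -3. ] w 0.031 phi 83.82 q6 -0.22
turn [0.0006 0.0007 0.0002] shift [-0.2588 -0.0022  0.005 ] rows>= 1.0 q6 -0.22
```

```bash
python3 -m creep '[[0,0,0,-0.05,-0.001,0.004,-1],[0,0,0,-0.1,-0.001,0.004,-1],[0,0,0,-0.15,-0.001,0.004,-1],[0,0,0,-0.2,-0.001,0.004,-1],[0,0,0,-0.23,-0.001,0.004,-1],[0,0,0,-0.25,-0.001,0.004,-1],[0,0,0,-0.25,-0.001,0.004,-1]]'
python3 -c "
from h import *
st()"
python3 -m creep '[[0,0,0,-0.01,0,0,-1],[0,0,0,-0.02,0,0,-1],[0,0,0,-0.02,0,0,-1]]'
python3 -c "
from h import *
st();plan(*lane(0,0),.1465,np.pi/2+T0)"
```

```text
clock: 39.35
ee_pos: [0.5707, -0.103, 0.1468]
eef_rot: [0.001, 0.054, 0.999, -0.0]
ft_force: [3.5, 1.8, -3.9]
width: 0.0308
gripper_force: 62.2
t 39.35 pos [ 0.5707 -0.103   0.1468] F [ 3.5  1.8 -3.9] w 0.0308 phi 83.79 q6 -0.2
clock: 39.65
ee_pos: [0.5733, -0.1035, 0.1466]
eef_rot: [-0.0, 0.054, 0.999, -0.0]
ft_force: [1.2, 1.9, -2.2]
width: 0.0314
gripper_force: 62.2
t 39.65 pos [ 0.5733 -0.1035  0.1466] F [ 1.2  1.9 -2.2] w 0.0314 phi 83.77 q6 -0.2
turn [-0.0002  0.     -0.0001] shift [0.0025 0.0041 0.0007] rows>= 0.0 q6 -0.2
```

```bash
python3 -m creep '[[0,0,0,-0.01,0,0,-1],[0,0,0,-0.015,0,0,-1],[0,0,0,-0.015,0,0,-1]]'
python3 -m creep '[[0,0,0,0,0,0,-0.3],[0,0,0,0,0,0,0],[0,0,0,0,0,0,0.1],[0,0,0,0,0,-0.2,0.1],[0,0,0,0,0,-0.5,0.1],[0,0,0,0.2,-0.1,-0.75,0.1],[0,0,0,0.2,-0.1,-0.75,0.1],[0,0,0,0.2,-0.1,-0.75,0.1],[0,0,0,0.2,-0.1,-0.75,0.1]]'
python3 -c "
from h import *
st();im,p=snap('wrist','w11')
for c in caps(p,im,.164,(.52,-.3),(.62,-.05)): print(np.round(c,4))
import json;json.dump({k:np.array(v).tolist() for k,v in p.items()},open('w11.json','w'))
cv2.imwrite('pics/w11b.png',cv2.resize(im,(800,600),interpolation=cv2.INTER_CUBIC))"
```

```text
clock: 39.95
ee_pos: [0.5745, -0.1038, 0.1467]
eef_rot: [-0.002, 0.054, 0.999, -0.001]
ft_force: [-6.2, 1.2, 4.5]
width: 0.031
gripper_force: 63.1
clock: 40.85
ee_pos: [0.5349, -0.1193, 0.297]
eef_rot: [0.001, 0.054, 0.999, -0.0]
ft_force: [0.2, 0.8, -1.2]
width: 0.0468
gripper_force: 0.0
t 40.85 pos [ 0.5349 -0.1193  0.297 ] F [ 0.2  0.8 -1.2] w 0.0468 phi 83.75 q6 -0.25
[ 5.2050e-01 -1.5480e-01  2.3275e+02  1.8775e+02  6.2500e+00  1.9700e+02]
[  0.5271  -0.2674 101.25   210.25     8.4    226.    ]
[ 5.3670e-01 -1.8340e-01  2.0125e+02  2.1075e+02  8.4500e+00  2.2600e+02]
[  0.5452  -0.2691 104.75   230.75     7.95   225.    ]
[ 5.4620e-01 -1.0040e-01  3.0325e+02  2.1125e+02  8.5000e+00  1.4700e+02]
[ 5.5440e-01 -1.8570e-01  2.0225e+02  2.3125e+02  8.0500e+00  2.2500e+02]
[  0.563   -0.2706 108.25   250.25     8.     224.    ]
[ 5.6400e-01 -1.0200e-01  3.0325e+02  2.3175e+02  7.9000e+00  1.4700e+02]
[ 5.7130e-01 -1.8870e-01  2.0225e+02  2.5025e+02  5.9000e+00  2.2400e+02]
[ 5.8180e-01 -1.0480e-01  3.0175e+02  2.5175e+02  7.7500e+00  1.4600e+02]
[  0.5822  -0.2748 109.25   270.75     8.5    223.    ]
[ 6.0050e-01 -1.0610e-01  3.0225e+02  2.7175e+02  8.0500e+00  1.4500e+02]
```

View pics/w11b.png

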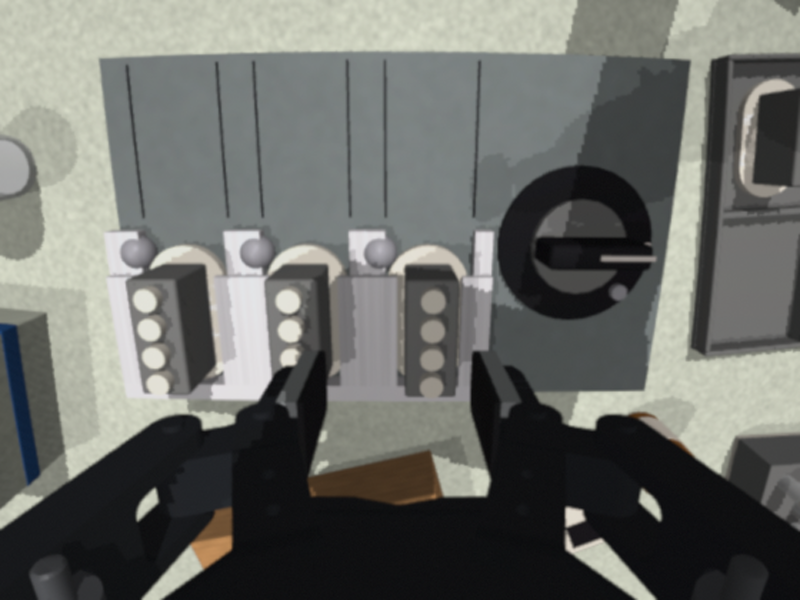

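All three carriers are home: balls at (137,250), (257,250) and (380,252) are out, and the cap rows are level. The pointer is still off, and the stud is at (618,293) with the ring centre near (575,242). I'll compute the stud angle from all views.

Run:
```python
from h import *
import json
s=.7
V={'w1':((164.75/s,144/s),(192,161),(177,202)),'w2':((558.5,248.5),(530,203),(503,240)),'w3':((107.5,308),(147,358),(160,320)),'w11':((575,242.5),(618,293),None)}
for k,(c,st_,tk) in V.items():
    p=json.load(open(k+'.json'));C=onz(p,c[0]*s,c[1]*s,.101);S=onz(p,st_[0]*s,st_[1]*s,.103)
    ang=lambda P:np.degrees(np.arctan2(*(P-C)[1::-1]))
    print(k,'C',C[:2].round(4),'S',S[:2].round(4),'r',np.linalg.norm((S-C)[:2]).round(4),'stud world ang',ang(S).round(1),'cw from off(83.8)',(83.8-ang(S)).round(1),ang(onz(p,tk[0]*s,tk[1]*s,.101)).round(1) if tk else '')
plan(.5352,.0025,.25,np.radians(174.2));st()
```

```text
w1 C [0.5354 0.0033] S [0.5704 0.034 ] r 0.0465 stud world ang 41.2 cw from off(83.8) 42.6 85.7
w2 C [0.5356 0.0022] S [0.5696 0.0305] r 0.0443 stud world ang 39.7 cw from off(83.8) 44.1 85.9
w3 C [0.5337 0.004 ] S [0.5724 0.0302] r 0.0467 stud world ang 34.1 cw from off(83.8) 49.7 77.3
w11 C [0.5333 0.0046] S [0.5728 0.0347] r 0.0496 stud world ang 37.4 cw from off(83.8) 46.4 
turn [ 1.000e-04 -1.000e-04  4.977e-01] shift [0.0627 0.604  0.2296] rows>= 10.4 q6 -0.25
t 40.9 pos [ 0.5346 -0.119   0.2959] F [-0.  -1.1 -0.3] w 0.047 phi 83.78 q6 -0.25
```

```bash
python3 -m creep '[[0,0,0.4977,0.06,0.61,0.23,-0.1],[0,0,0.4977,0.06,0.61,0.23,-0.1],[0,0,0.4977,0.06,0.61,0.23,-0.1],[0,0,0.4977,0.06,0.61,0.23,-0.1],[0,0,0.4977,0.06,0.61,0.23,-0.1],[0,0,0.4977,0.06,0.61,0.23,-0.1],[0,0,0.4977,0.06,0.61,0.23,-0.1],[0,0,0.4977,0.06,0.61,0.23,-0.1],[0,0,0.4977,0.06,0.61,0.23,-0.1],[0,0,0.4977,0.06,0.61,0.23,-0.1],[0,0,0.4977,0.06,0.61,0.23,-0.1],[0,0,0.4977,0.06,0.61,0.23,-0.1]]'
python3 -c "
from h import *
st();plan(.5347,.0032,.132,np.radians(174.2))"
```

```text
clock: 42.1
ee_pos: [0.5353, 0.0041, 0.2487]
eef_rot: [-0.001, 0.742, 0.671, -0.001]
ft_force: [0.5, 0.8, -0.5]
width: 0.0385
gripper_force: 0.0
t 42.1 pos [0.5353 0.0041 0.2487] F [ 0.5  0.8 -0.5] w 0.0385 phi -5.76 q6 1.54
turn [-0.0009 -0.0001  0.0002] shift [-0.0049 -0.0009  0.5834] rows>= 2.3 q6 1.54
```

```bash
python3 -m creep '[[0,0,0,-0.005,0,0.2,-0.1],[0,0,0,-0.005,0,0.4,-0.1],[0,0,0,-0.005,0,0.55,-0.1],[0,0,0,-0.005,0,0.583,-0.1],[0,0,0,-0.005,0,0.583,-0.1],[0,0,0,-0.005,0,0.583,-1],[0,0,0,-0.005,0,0.583,-1],[0,0,0,-0.005,0,0.583,-1],[0,0,0,-0.005,0,0.583,-1],[0,0,0,-0.005,0,0.583,-1]]'
python3 -c "
from h import *
st()"
python3 -m creep '[[0,0,0.03,0,0,0,-1],[0,0,0.06,0,0,0,-1],[0,0,0.1,0,0,0,-1],[0,0,0.14,0,0,0,-1],[0,0,0.18,0,0,0,-1],[0,0,0.22,0,0,0,-1],[0,0,0.25,0,0,0,-1],[0,0,0.25,0,0,0,-1]]'
python3 -c "
from h import *
st();s=bot.observe();print(s['torque'])"
```

```text
clock: 43.1
ee_pos: [0.5347, 0.0029, 0.135]
eef_rot: [-0.0, 0.742, 0.67, -0.0]
ft_force: [-5.8, 0.6, 3.7]
width: 0.0149
gripper_force: 59.7
t 43.1 pos [0.5347 0.0029 0.135 ] F [-5.8  0.6  3.7] w 0.0149 phi -5.81 q6 1.54
clock: 43.9
ee_pos: [0.5345, 0.003, 0.135]
eef_rot: [-0.001, 0.942, 0.335, -0.001]
ft_force: [-6.1, 0.6, 4.5]
width: 0.0151
gripper_force: 59.7
t 43.9 pos [0.5345 0.003  0.135 ] F [-6.1  0.6  4.5] w 0.0151 phi -50.85 q6 2.33
[ 0.19428159  1.14213946 -0.03049333]
```

Now I'll release, rise, back off to the side and look.

```bash
python3 -m creep '[[0,0,0,0,0,0,-0.1],[0,0,0,0,0,0,-0.1],[0,0,0,0,0,0,-0.1],[0,0,0,0,0,-0.2,-0.1],[0,0,0,0,0,-0.45,-0.1],[0,0,0,-0.1,0,-0.7,-0.1],[0,0,0,-0.2,0,-0.85,-0.1],[0,0,0,-0.2,0,-0.85,-0.1],[0,0,0,-0.2,0,-0.85,-0.1]]'
python3 - <<'E'
from h import *
st();im,p=snap('wrist','w12');print(proj(p,[.5347,.003,.1]))
u,v=proj(p,[.5347,.003,.1]).astype(int)
x0=max(0,u-100);y0=max(0,v-75)
cv2.imwrite('pics/w12c.png',cv2.resize(im[y0:y0+150,x0:x0+200],(800,600),interpolation=cv2.INTER_CUBIC));print(x0,y0)
import json;json.dump({k:np.array(v).tolist() for k,v in p.items()},open('w12.json','w'))
t,pt=snap('top','top1')
for c in caps(pt,t,.069,(.38,.13),(.72,.4)): print(np.round(c,3))
E
```

```text
clock: 44.8
ee_pos: [0.5052, -0.023, 0.305]
eef_rot: [0.001, 0.942, 0.335, 0.001]
ft_force: [0.2, -0.3, -0.7]
width: 0.0388
gripper_force: 0.0
t 44.8 pos [ 0.5052 -0.023   0.305 ] F [ 0.2 -0.3 -0.7] w 0.0388 phi -50.84 q6 2.27
[276.98921927 144.17842047]
176 69
[  0.47    0.318 133.75  227.25    6.1   124.   ]
```

View pics/w12c.png

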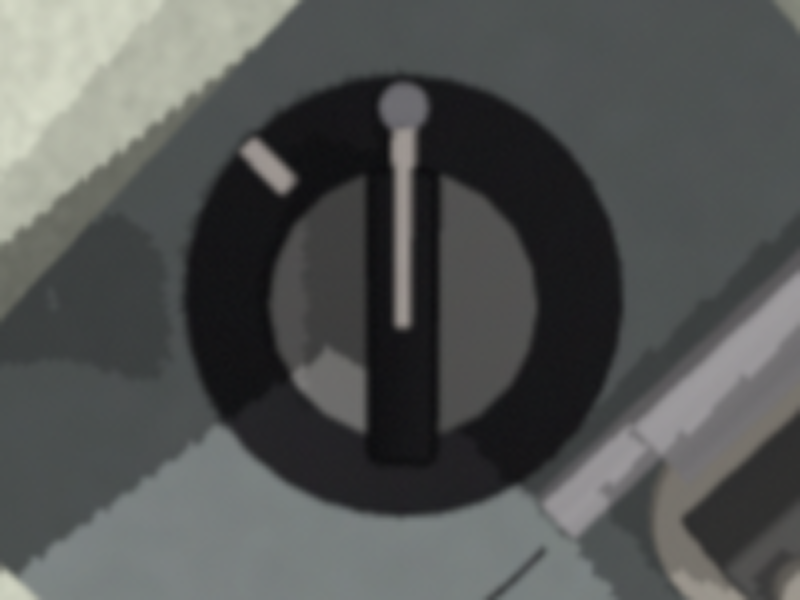

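The pointer line at (403,150–330) points straight at the stud at (403,107). I'll check the whole scene once more.

```bash
python3 -c "
from h import *
im,p=snap('side','side1');cv2.imwrite('pics/fin.png',cv2.resize(im[140:420,130:500],(793,600),interpolation=cv2.INTER_CUBIC))"
```

```text
(no output)
```

View pics/fin.png

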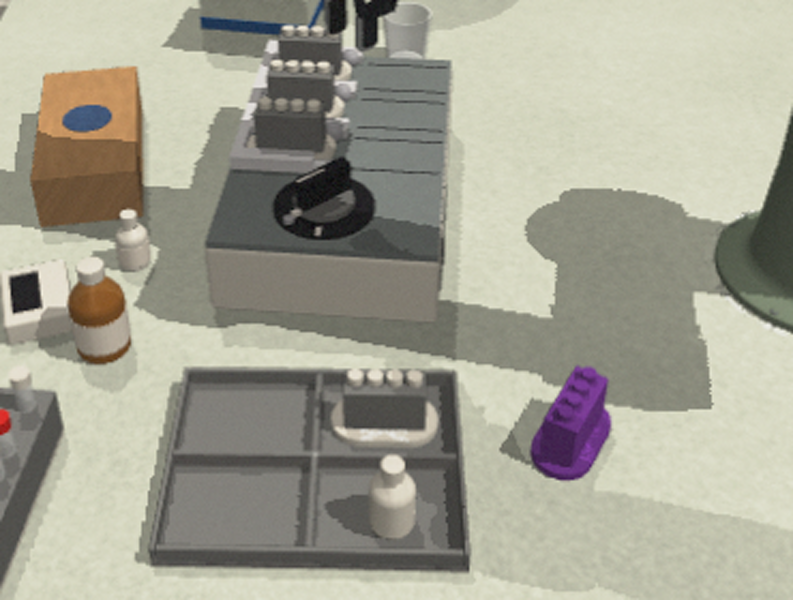

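Spent lies flat in the tray at (385,410), the three carriers stand home in the lanes, and the bottles and beaker are where they were. Handing in.

```bash
python3 -c "
from plant import bot
print(bot.sign_off())"
```

```text
the job is handed in; nothing more can be done
None
```

The job is handed in at about 45 s of the 210 s (no verdict came back): the last pictures show spent flat in the tray, all three new carriers home with their detent balls out, the dial pointer on the stud, and the bottles and beaker undisturbed.

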